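# Fish the hand press out from under the peg shelf and stand it up

## Robot

A 6-joint arm with a two-finger parallel gripper is mounted at the origin on the work surface. World frame = base frame: x ahead of the robot, y to its left, z up, the work surface at z = 0. Lengths are in m, angles in rad, forces in N, time in s.
With the tool pointing down it reaches from about 0.325 to 0.85 m from the base axis. Payload 15.5 kg.
Tool frame: the origin (TCP) lies midway between the tips of the shut fingers; the grasp point (between the pads) lies 19 mm behind it; z points along the fingers, y is the line along which they close (so a half turn about z gives the same grasp; the last joint's range is limited). The gripper opens to 91 mm and grips with 3 to 60 N. Pads are 32 mm wide; open, the fingers measure 118 mm over their backs; the gripper's body (76 mm by 178 mm) begins 60 mm behind the grasp point.
Start: joints at [1.089, 0.494, 1.345, -0, 1.302, -0.096], TCP at [0.236, 0.579, 0.185] pointing down, gripper open.
Joint ranges: [-2.91, 2.91], [-0.82, 2.16], [0.22, 2.67], [-1.22, 4.37], [0.12, 2.79], [-3.08, 3.08]. Speed limits (rad/s): [1.89, 1.89, 2.57, 3.01, 3.01, 3.01].

## Interface

Orientations are given as [roll, pitch, yaw] about the fixed x, y, z axes, in that order (R = Rz(yaw) Ry(pitch) Rx(roll)).
In Python, from station import * gives the robot as it stands.
- The arm moves only by the tool jog_arm, never from a script. Its argument "moves" is a list of rows, each a list of 6 numbers: the shift along the tool's x, y, z in units of 60 mm (1.0 is 60 mm), then the turn, a rotation vector about the tool's x, y, z in units of 5 degrees (1.0 is 5 degrees). A call has 1 to 8 rows; each row shifts and turns the commanded pose from where the row before left it, along the tool's axes as they then stand; what a row does not reach is not made up. A row lasts 1/8 s, in which the tool goes at most 62.5 mm and 10.7 degrees, less where a joint would pass 70% of its speed; a pose out of reach is approached as far as the arm can. A call is refused whole if a number of a shift passes 1 or a number of a turn 1, either way. A call with a gripper value outside its range is refused whole. "fingers" is the opening, from 0 (shut) to 1 (fully open), set as the call begins (left out, the last holds). The fingers move at their own pace and stop on an object; "grip_force" is the grip in N (left out, the last holds). Time passes only in rows, so rows that do not move let the fingers close. It gives the time, the measured TCP pose, the force, the opening and the grip force at its end, in the units of the state.
- sense(): the state, without advancing time (a new reading comes with each control period).
- snapshot(name): name is "side" or "top"; returns the picture (384x512x3 uint8, red, green, blue); there is no depth.
- camera_params(name): a dict with "fx", "fy", "cx", "cy" (pixels), "eye" and "attitude" of the camera in the world. Camera axes: x right, y up, looking along -z (the intrinsics and any distortion apply to the point x, -y, -z); pixel columns grow to the right and rows downward; lengths in m; the calibration is good to about 2 mm. A picture is of the moment at which its call begins. camera_params takes no time and is no camera call.
- job_done(): hands the job in; it is judged then, once.
Trained networks look in the newest picture that a camera, given by its name, has taken for a name from the list of things; names that differ only in an ending like _2 or _b are one class to them, and where a whole thing is asked for, a point or a joint stands for the part that bears it (a point fixed in the world has none). Each returns a list of dicts, best first, with "confidence" (0 to 1); they miss things now and then, are a little off and sometimes report something else, mostly with a low value. They report only what shows in the picture. A call takes as long as a camera call.
- find_in(target, camera): "at" ([x, y, z] in m, in world coordinates, good to about 4 mm: the middle of the surface that is visible of it).
- masks_of(target, camera): "mask" (384x512 bool, what is visible of it).
The state is a dict: "time_s": time; "q": joint angles; "dq": joint speeds; "effort": joint torques, N m; "ee_pos": TCP position; "tool_rot": TCP orientation; "force": force on the tool from outside, world axes, zero at the start; "wrist_torque": the same for the moment, N m; "grip_width": finger opening in m; "grip_force": force on a finger pad.
Only numpy, scipy, OpenCV 4.12 (cv2) and the standard library are available. Lean on these libraries where they do the work, as an engineer would, in place of code of your own. Each camera call takes 0.05 s, during which the arm holds its last target. There are 200 camera calls.

## Task

The hand press has ended up far under the low shelf, where fingers do not reach. Take the cranked scraper by its leaning handle, get its toe behind the press and drag the press out to the front, well clear of the shelf, without touching it by hand under the shelf; lay the scraper down flat on the table, clear of the shelf, and stand the press upright on its square foot on the bare part of the white board. Leave the bins, the jar and the pliers where they are.

Things in the scene. Friction and masses are not known exactly. Their poses are not given: they have to be found in the camera images.
- rack: Low riser shelf, fixed: a clear acrylic board 220 mm deep, 440 long, 16 thick, its underside 66 mm above the table, on four 16 mm square dark legs; open below on all sides. Origin: on the table under the board's middle. x points straight in under the shelf, y along the front edge (left as one looks in), z up. Leg centres at x -75 and +100, y +-208 mm.
- rack_front (a point): The middle of the lower front edge of the shelf board, 66 mm above the table, 110 mm before the shelf's origin. Axes as for the shelf. At either end of the board stands a clear bin (120 mm along y), front wall 10 mm behind this edge, top 182 mm above the table: they leave no room for an upright hand close to the edge.
- scraper: Cranked scraper, 0.16 kg, lying flat. A flat steel bar 186 mm long, 24 wide, 5 thick runs forward (+x) from the origin (under the bar's near end). At its front an upright cross plate, the toe, 26 mm high, 6 thick, sticks out to the left (+y) to 80 mm from the bar's middle line, 12 mm to the right. z up.
- scraper_grip (a point): On the axis of the scraper's black handle, 48 mm up it: 27.5 mm behind the bar's near end and 49 mm above the table. The handle, 16 mm thick (along y), 24 mm wide and 84 mm long, rises from the bar's near end leaning back 35 degrees from vertical, away from the toe. Axes as for the scraper.
- scraper_toe (a point): The middle of the rear face of the scraper's toe (the face towards the handle, 180 mm ahead of the bar's near end), 34 mm left of the bar's middle line, 13 mm above the table when flat. Axes as for the scraper.
- press_mid (a point): Dropped hand press, about 0.25 kg, 110 mm long, like a dumb-bell: square steel foot 44 x 44, 14 thick; round wooden stem 24 across, 74 long; round wooden pommel 44 across, 22 thick. It lies level on a flat of its foot and on its pommel, 105 to 130 mm in from the shelf's front edge. The point: on its axis, half-way along, 22 mm up. Its x axis points from foot to pommel.
- press: The same hand press; origin at the side of it that lies on the table at the start, 22 mm off its axis, half-way along. Axes as for press_mid. Most of its weight is near the foot. As it lies at the start, the foot points to the shelf's -y side (right as one looks in), within 19 degrees.
- press_foot (a point): The centre of the sole (flat end face) of the press's square foot, 55 mm from press_mid. Axes as for press_mid.
- board_bare (a point): Fixed white drilled board 200 (x) by 180 mm (y), 12 mm thick, flat on the table; z up. A block of standing pegs, up to 34 mm above the table, covers one long side; the rest is bare. The point is on the top surface in the bare part, which reaches 65 mm from it along +y, 58 mm along -y (to the pegs) and 100 mm along +-x.
- bin_a_mid (a point): Clear open bin of pegs, 200 x 120 x 100 mm, loose on top of the shelf at one end; the point is its centre. To be left alone.
- bin_b_mid (a point): A second such bin at the other end; its centre. To be left alone.
- jar_mid (a point): Glass jar with white cap, 64 mm across, 90 mm high; its centre. To be left alone.
- pliers_mid (a point): Pliers with black grips lying on the table, about 170 mm long; a point near their middle. To be left alone.

How it is judged:
On the way, in this order (a step that is already met when the one before it is completed fails the run):
1. the scraper's toe is well under the shelf (at least 100 mm in from its front edge) (x of scraper_toe in the frame of rack_front above 0.1 m), for 0.1 s.
2. the press is wholly out from under the shelf (its middle at least 60 mm in front of the edge) (x of press_mid in the frame of rack_front below -0.06 m), for 0.1 s.
At the end, for the whole second after the job is handed in: The press stands on its square foot, upright within 0.1 rad and at rest, on the bare part of the board (sole within 6 mm of its surface, centre 10 to 15 mm or more inside its edges, off the pegs); the scraper lies flat on the table, at rest, its toe out in front of the shelf edge (angle between press_foot's own x axis and vertical below 0.1 rad and z of press_foot in the frame of board_bare between -0.005 and 0.006 m and x of press_foot in the frame of board_bare between -0.085 and 0.085 m and y of press_foot in the frame of board_bare between -0.05 and 0.055 m and x of scraper_toe in the frame of rack_front below 0 m and angle between scraper_toe's own z axis and vertical below 0.12 rad and height (world z) of scraper_toe below 0.022 m and linear speed of each of press, scraper below 0.02 m/s); the robot touches nothing.
It fails at once if the fingers touch the press while it is still under the shelf (contact force between the fingers and press above 0.5 N and x of press_mid in the frame of rack_front above 0 m and z of press_mid in the frame of rack_front below 0 m).
It fails at once if a bystander (bin_a) is shifted by more than 20 mm (distance of bin_a_mid from where it was at the start of the episode above 0.02 m).
It fails at once if a bystander (bin_b) is shifted by more than 20 mm (distance of bin_b_mid from where it was at the start of the episode above 0.02 m).
It fails at once if a bystander (jar) is shifted by more than 20 mm (distance of jar_mid from where it was at the start of the episode above 0.02 m).
It fails at once if a bystander (pliers) is shifted by more than 20 mm (distance of pliers_mid from where it was at the start of the episode above 0.02 m).
It also fails if it takes over 70 s, if anything falls off the work surface, if the arm or the gripper's body presses on something with over 40 N, if the wrist force passes 120 N, or if a joint passes its speed limit or range.

## Working session

There is one attempt and no reset: what is moved stays moved. The work goes in short steps, Python scripts to look and compute and a tool call to move; the robot and the scene stay as the last step left them, time stands still between calls to the robot, and variables do not carry over. Pictures are saved under pics/ and viewed, at most 10 in all, crops included, and the job is handed in when it is done.

Besides the shell and the picture viewer there is one more tool, called in YAML: its name, and indented under it one key for each argument. jog_arm: Moves the arm, as the interface text tells. Its arguments: {"type":"object","properties":{"moves":{"type":"array"},"fingers":{"type":"number"},"grip_force":{"type":"number"}},"required":["moves"]}

```bash
ls; mkdir -p pics; python3 - <<'E'
from station import *
import cv2
for n in ("side","top"):
    im=snapshot(n); cv2.imwrite(f"pics/{n}0.png",im[:,:,::-1])
    print(n,camera_params(n))
    for t in ["rack","scraper","scraper_grip","scraper_toe","press_mid","press_foot","board_bare","bin_a_mid","jar_mid","pliers_mid"]:
        print(t,[(d["at"],round(d["confidence"],2)) for d in find_in(t,n)[:2]])
print(sense())
E
```

```text
pics
side {'fx': 486.96578183600616, 'fy': 486.96578183600616, 'cx': 248.3297199379221, 'cy': 198.06792423523578, 'eye': array([ 0.12374501, -1.0410011 ,  0.73354381]), 'attitude': array([ 1.06003409,  0.0102606 , -0.43149603])}
rack [([0.5336, 0.2092, 0.0824], 0.83)]
scraper [([0.5383, 0.2155, 0.0781], 0.73), ([0.6181, -0.0148, 0.0127], 0.7)]
scraper_grip [([0.6141, -0.0149, 0.0078], 0.92), ([0.3861, 0.1968, 0.1385], 0.62)]
scraper_toe [([0.6157, -0.0133, 0.0056], 0.61), ([0.4531, -0.3463, 0.0091], 0.19)]
press_mid []
press_foot [([0.4354, 0.259, 0.0096], 0.58)]
board_bare [([0.4528, -0.3461, 0.0122], 0.93), ([0.5422, 0.2111, 0.0792], 0.58)]
bin_a_mid [([0.3822, 0.197, 0.1375], 0.78), ([0.6167, -0.0141, 0.0035], 0.43)]
jar_mid [([0.3825, 0.1938, 0.1387], 0.59), ([0.6774, -0.3698, 0.0629], 0.56)]
pliers_mid [([0.7661, -0.1904, 0.0086], 0.78)]
top {'fx': 461.0445351897918, 'fy': 461.0445351897918, 'cx': 257.43314928533357, 'cy': 191.03220260176948, 'eye': array([ 0.31535722, -0.02129177,  1.30011417]), 'attitude': array([ 2.23288869e-01, -6.61733088e-04, -1.50459673e+00])}
rack [([0.5
[... 569 characters left out ...]
 0.67)]
{'time_s': 1.1, 'q': array([ 1.08849770e+00,  4.93563251e-01,  1.34552585e+00,  2.11474069e-05,
        1.30247318e+00, -9.54790798e-02]), 'dq': array([ 9.84648652e-05, -7.32493429e-04,  3.50456738e-04,  1.13625957e-04,
        2.63398427e-04, -4.32879897e-04]), 'effort': array([ 1.94576409e-03, -8.78698468e+01, -3.82255483e+01,  7.12467148e-02,
        4.37958352e-02, -4.72701208e-05]), 'ee_pos': array([0.23575529, 0.57882921, 0.18532906]), 'tool_rot': array([ 3.14156047e+00, -1.74022539e-05,  2.75476750e+00]), 'force': array([ 0.69107221,  0.02117326, -0.35327464]), 'wrist_torque': array([ 0.06835096, -0.03228206,  0.00183775]), 'grip_force': 0.0, 'grip_width': 0.09113396127781016}
```

View pics/side0.png

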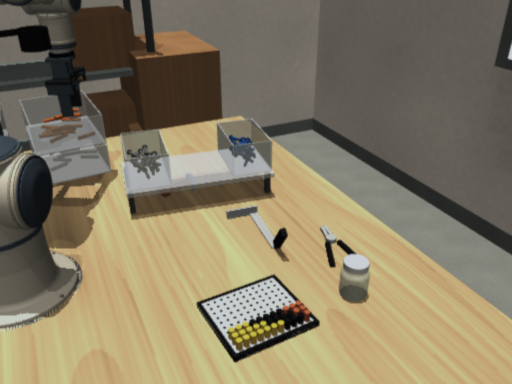

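View pics/top0.png

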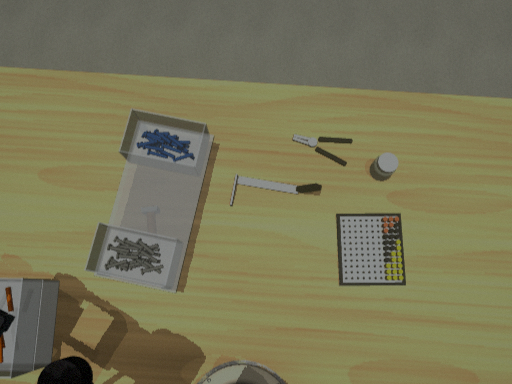

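Top view: the scraper bar runs from (240,180) to (298,188), its toe ends near (233,205) and the handle reaches (320,188). The press shows faintly through the acrylic at about (151,218). The shelf's front edge runs from (213,135) to (180,292). I'll enlarge these areas.

```bash
cat > h.py <<'E'
from station import *
import numpy as np, cv2
from scipy.spatial.transform import Rotation as Ro
def cam(n):
    p=camera_params(n); return p,Ro.from_euler('xyz',p['attitude']).as_matrix(),np.array(p['eye'])
def w2p(n,P):
    p,R,e=cam(n); c=(np.atleast_2d(P)-e)@R
    return np.c_[p['cx']+p['fx']*c[:,0]/-c[:,2], p['cy']-p['fy']*c[:,1]/-c[:,2]]
def p2w(n,uv,z):
    p,R,e=cam(n); uv=np.atleast_2d(uv)
    d=np.c_[(uv[:,0]-p['cx'])/p['fx'],-(uv[:,1]-p['cy'])/p['fy'],-np.ones(len(uv))]@R.T
    return e+d*((z-e[2])/d[:,2])[:,None]
E
python3 - <<'E'
from h import *
a=cv2.imread("pics/top0.png")
def st(c):
    return c
c1=a[100:300,80:220].copy(); c1=cv2.resize(c1,None,fx=3,fy=3,interpolation=cv2.INTER_CUBIC)
c2=a[160:220,220:330]; c2=cv2.resize(c2,None,fx=3.5,fy=3.5,interpolation=cv2.INTER_CUBIC)
g=a[195:240,130:175].astype(float); g=np.clip((g-g.min((0,1)))/(g.max((0,1))-g.min((0,1)))*255,0,255).astype('uint8')
c3=cv2.resize(g,(380,380),interpolation=cv2.INTER_CUBIC)
o=np.zeros((600,800,3),'uint8'); o[:600,:420]=c1; o[:210,420:420+380]=c2[:, :380]; o[215:595,420:]=c3
cv2.imwrite("pics/c1.png",o)
b=cv2.imread("pics/side0.png")[115:220,110:300]; 
for n,uv,z in [("top",[[213,135],[180,292]],.082),("top",[[237,177],[233,205]],.026),("top",[[240,182],[297,188]],.005)]: print(p2w(n,uv,z).round(4))
E
```

```text
[[0.7429 0.1303 0.082 ]
 [0.3115 0.1779 0.082 ]]
[[0.6412 0.0579 0.026 ]
 [0.5593 0.063  0.026 ]]
[[ 0.6323  0.0494  0.005 ]
 [ 0.6254 -0.116   0.005 ]]
```

View pics/c1.png

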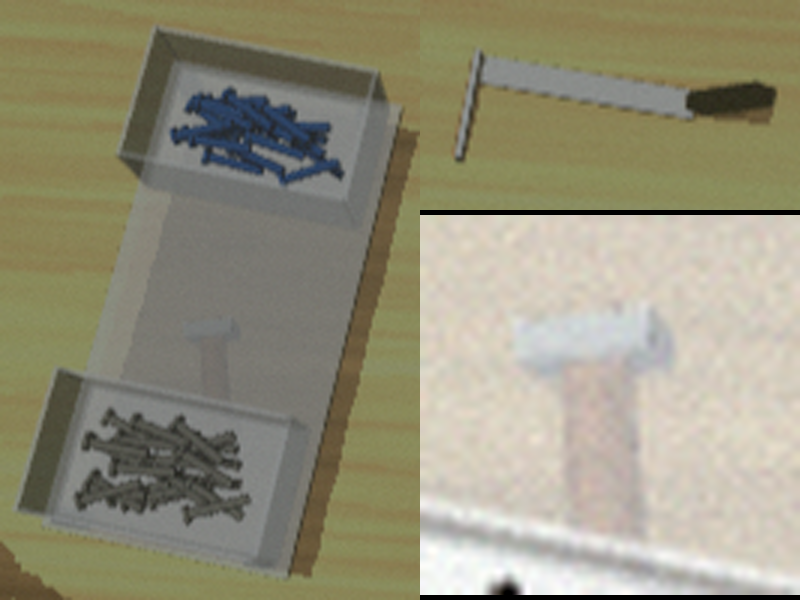

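```bash
cat > fit.py <<'E'
from h import *
from scipy.optimize import least_squares
def fit(n,local,uv,x0):
    local=np.array(local,float); uv=np.array(uv,float)
    def T(s): 
        c,sn=np.cos(s[2]),np.sin(s[2]); return np.c_[s[0]+c*local[:,0]-sn*local[:,1],s[1]+sn*local[:,0]+c*local[:,1],local[:,2]]
    r=least_squares(lambda s:(w2p(n,T(s))-uv).ravel(),x0)
    print(r.x.round(4),"res px",r.fun.reshape(-1,2).round(1).tolist()); return r.x
E
python3 - <<'E'
from fit import *
c1=lambda x,y:(80+x/3,100+y/3)
c2=lambda x,y:(220+(x-420)/3.5,160+y/3.5)
c3=lambda x,y:(130+(x-420)/8.444,195+(y-215)/8.444)
# rack: top front corners, y- is +x world
rk=fit("top",[[-.11,-.22,.082],[-.11,.22,.082]],[c1(402,106),c1(290,577)],[.53,.25,1.67])
sc=fit("top",[[.183,-.012,.026],[.183,.08,.026],[.178,0,.005],[0,0,.005],[-.059,0,.07]],[c2(481,51),c2(460,160),c2(484,71),c2(690,105),c2(772,97)],[.62,-.12,1.6])
# press: sole top edge corners, stem midline
# x axis foot->pommel
pr=fit("top",[[-.055,-.022,.044],[-.055,.022,.044],[-.041,.022,.044],[-.041,-.022,.044],[-.01,0,.034]],[c3(517,318),c3(650,307),c3(660,350),c3(530,365),c3(598,415)],[.5,.25,3.1]) if 0 else fit("top",[[-.055,.022,.044],[-.055,-.022,.044],[-.041,-.022,.044],[-.041,.022,.044],[-.01,0,.034]],[c3(650,307),c3(517,318),c3(535,362),c3(655,350),c3(599,420)],[.5,.25,3.1])
def inr(p,rk=rk):
    c,s=np.cos(rk[2]),np.sin(rk[2]); d=np.array(p)[:2]-rk[:2]; return np.array([c*d[0]+s*d[1]+.11,-s*d[0]+c*d[1]])
print("press in rack_front",inr(pr).round(4),"yaw rel",np.degrees(pr[2]-rk[2]))
print("scraper origin in rf",inr(sc).round(4),np.degrees(sc[2]-rk[2]))
c,s=np.cos(sc[2]),np.sin(sc[2])
print("grip",sc[:2]+np.array([c,s])*-.0275)
o=cv2.imread("pics/top0.png")
for n in("top","side"):
    m=masks_of("scraper",n); print(n,[(k["confidence"],k["mask"].sum()) for k in m])
E
```

```text
[0.5413 0.2659 1.4354] res px [[0.2, -0.8], [-0.1, 0.7]]
[ 0.62   -0.1204  1.4785] res px [[-1.2, -0.2], [-0.7, -0.1], [-0.7, 0.2], [1.3, -0.1], [1.3, 0.2]]
[0.484  0.2821 3.3183] res px [[0.5, -0.9], [0.4, -0.5], [-1.5, -0.7], [0.2, -1.0], [0.4, 3.1]]
press in rack_front [0.1183 0.059 ] yaw rel 107.87847619787486
scraper origin in rf [-0.2622 -0.1301] 2.467140605906227
grip [ 0.61749393 -0.14780855]
top [(0.66, np.int64(860))]
side [(0.76, np.int64(785))]
```

```bash
cat > plan.py <<'E'
from h import *
D=np.degrees
def frame(z,y):
    z=z/np.linalg.norm(z); y=y-z*(y@z); y/=np.linalg.norm(y); return np.c_[np.cross(y,z),y,z]
def plan(wps,start=None,vt=.9,vr=.95):
    """wps: list of (pos,R); prints rounded rows"""
    if start is None:
        s=sense(); p=np.array(s['ee_pos']); R=Ro.from_euler('xyz',s['tool_rot']).as_matrix()
    else: p,R=start
    for P,Q in wps:
        rv=Ro.from_matrix(R.T@Q).as_rotvec(); d=np.array(P)-p
        n=int(np.ceil(max(np.abs(d).max()*1.0/.06/vt,np.linalg.norm(d)/.056,np.linalg.norm(rv)/np.radians(5)/vr,1)))
        p0,R0=p.copy(),R.copy(); out=[]
        for i in range(1,n+1):
            Rt=R0@Ro.from_rotvec(rv*i/n).as_matrix(); pt=p0+d*i/n
            a=np.round(R.T@(pt-p)/.06,2); b=np.round(Ro.from_matrix(R.T@Rt).as_rotvec()/np.radians(5),2)
            p=p+R@a*.06; R=R@Ro.from_rotvec(b*np.radians(5)).as_matrix()
            out.append((a+0).tolist()+(b+0).tolist())
        for k in range(0,n,8): print(str(out[k:k+8]).replace(" ",""))
        print("-- end",p.round(4))
    return p,R
def handle(yaw):
    sx=np.array([np.cos(yaw),np.sin(yaw),0]); sy=np.array([-np.sin(yaw),np.cos(yaw),0]); a=np.radians(35)
    return frame(np.array([0,0,-np.cos(a)])+np.sin(a)*sx,-sy)
E
python3 - <<'E'
from plan import *
R=handle(1.4785); g=np.array([.6175,-.1478,.049]); t=g+.019*R[:,2]
s=sense(); R0=Ro.from_euler('xyz',s['tool_rot']).as_matrix()
plan([(s['ee_pos']+[0,0,.14],R0),(np.array([.50,.25,.34]),R0),(t-.14*R[:,2],R)])
print(t)
E
```

```text
[[0.0,0.0,-0.78,0.0,0.0,0.0],[0.0,0.0,-0.78,0.0,0.0,0.0],[0.0,0.0,-0.77,0.0,0.0,0.0]]
-- end [0.2358 0.5788 0.3251]
[[-0.77,-0.43,-0.03,0.0,0.0,0.0],[-0.77,-0.42,-0.03,0.0,0.0,0.0],[-0.76,-0.43,-0.03,0.0,0.0,0.0],[-0.77,-0.43,-0.03,0.0,0.0,0.0],[-0.77,-0.42,-0.04,0.0,0.0,0.0],[-0.77,-0.43,-0.03,0.0,0.0,0.0],[-0.77,-0.43,-0.03,0.0,0.0,0.0],[-0.77,-0.42,-0.03,0.0,0.0,0.0]]
-- end [0.5003 0.2501 0.3401]
[[-0.27,-0.38,0.19,-0.26,0.35,0.83],[-0.31,-0.37,0.17,-0.26,0.36,0.83],[-0.34,-0.35,0.15,-0.27,0.35,0.84],[-0.36,-0.32,0.14,-0.26,0.35,0.83],[-0.39,-0.3,0.11,-0.26,0.36,0.83],[-0.42,-0.27,0.1,-0.26,0.35,0.83],[-0.44,-0.25,0.07,-0.27,0.36,0.83],[-0.45,-0.21,0.06,-0.26,0.35,0.83]]
[[-0.48,-0.18,0.04,-0.26,0.35,0.84],[-0.48,-0.14,0.02,-0.26,0.36,0.83],[-0.5,-0.12,0.01,-0.27,0.35,0.83],[-0.5,-0.07,-0.02,-0.26,0.35,0.83],[-0.5,-0.04,-0.03,-0.26,0.36,0.83],[-0.51,0.0,-0.05,-0.26,0.35,0.84],[-0.5,0.04,-0.06,-0.26,0.35,0.83],[-0.49,0.08,-0.08,-0.27,0.36,0.83]]
[[-0.49,0.11,-0.09,-0.26,0.35,0.83]]
-- end [ 0.6111 -0.2171  0.1482]
[ 0.61850441 -0.13694843  0.03343611]
```

jog_arm:
  moves:
    - [0, 0, -0.78, 0, 0, 0]
    - [0, 0, -0.78, 0, 0, 0]
    - [0, 0, -0.77, 0, 0, 0]
  fingers: 1

```text
time_s: 1.58
ee_pos: [0.2357, 0.5787, 0.3267]
tool_rot: [3.141, -0.0, 2.755]
force: [0.2, 1.2, -0.4]
grip_width: 0.0912
grip_force: 0.0
```

jog_arm:
  moves:
    - [-0.77, -0.43, -0.03, 0, 0, 0]
    - [-0.77, -0.42, -0.03, 0, 0, 0]
    - [-0.76, -0.43, -0.03, 0, 0, 0]
    - [-0.77, -0.43, -0.03, 0, 0, 0]
    - [-0.77, -0.42, -0.04, 0, 0, 0]
    - [-0.77, -0.43, -0.03, 0, 0, 0]
    - [-0.77, -0.43, -0.03, 0, 0, 0]
    - [-0.77, -0.42, -0.03, 0, 0, 0]

```text
time_s: 2.58
ee_pos: [0.5012, 0.2486, 0.3403]
tool_rot: [3.141, 0.0, 2.755]
force: [-0.6, -0.2, -0.2]
grip_width: 0.0914
grip_force: 0.0
```

jog_arm:
  moves:
    - [-0.27, -0.38, 0.19, -0.26, 0.35, 0.83]
    - [-0.31, -0.37, 0.17, -0.26, 0.36, 0.83]
    - [-0.34, -0.35, 0.15, -0.27, 0.35, 0.84]
    - [-0.36, -0.32, 0.14, -0.26, 0.35, 0.83]
    - [-0.39, -0.3, 0.11, -0.26, 0.36, 0.83]
    - [-0.42, -0.27, 0.1, -0.26, 0.35, 0.83]
    - [-0.44, -0.25, 0.07, -0.27, 0.36, 0.83]
    - [-0.45, -0.21, 0.06, -0.26, 0.35, 0.83]

```text
time_s: 3.58
ee_pos: [0.5525, 0.0294, 0.2497]
tool_rot: [3.035, -0.286, 2.183]
force: [0.9, 0.4, -0.4]
grip_width: 0.0912
grip_force: 0.0
```

jog_arm:
  moves:
    - [-0.48, -0.18, 0.04, -0.26, 0.35, 0.84]
    - [-0.48, -0.14, 0.02, -0.26, 0.36, 0.83]
    - [-0.5, -0.12, 0.01, -0.27, 0.35, 0.83]
    - [-0.5, -0.07, -0.02, -0.26, 0.35, 0.83]
    - [-0.5, -0.04, -0.03, -0.26, 0.36, 0.83]
    - [-0.51, 0, -0.05, -0.26, 0.35, 0.84]
    - [-0.5, 0.04, -0.06, -0.26, 0.35, 0.83]
    - [-0.49, 0.08, -0.08, -0.27, 0.36, 0.83]

```text
time_s: 4.58
ee_pos: [0.605, -0.1904, 0.1592]
tool_rot: [3.116, -0.58, 1.563]
force: [-0.1, -0.5, 0.1]
grip_width: 0.0914
grip_force: 0.0
```

jog_arm:
  moves:
    - [-0.49, 0.11, -0.09, -0.26, 0.35, 0.83]
    - [0, 0, 0, 0, 0, 0]

```text
time_s: 4.82
ee_pos: [0.6107, -0.2191, 0.1465]
tool_rot: [-3.14, -0.612, 1.474]
force: [-0.4, -0.7, -0.3]
grip_width: 0.0913
grip_force: 0.0
```

```bash
python3 - <<'E'
from plan import *
import pickle
s=sense(); print(s['time_s'],s['q'].round(3),s['ee_pos'])
R=handle(1.4785); t=np.array([.6185,-.1370,.0334])
print(D(Ro.from_matrix(Ro.from_euler('xyz',s['tool_rot']).as_matrix().T@R).as_rotvec()))
st=plan([(t,R)])
a=snapshot("top"); b=snapshot("side")
o=np.zeros((600,800,3),'uint8')
o[:300,:]=cv2.resize(a[140:260,200:520],(800,300),interpolation=cv2.INTER_CUBIC)
o[300:,:]=cv2.resize(b[170:290,180:500],(800,300),interpolation=cv2.INTER_CUBIC)
cv2.imwrite("pics/g1.png",o[:,:,::-1])
E
```

```text
4.825 [-0.719  0.748  1.15   0.485  1.626 -0.691] [ 0.61066401 -0.21907515  0.14652928]
[ 0.02752711 -0.04419446 -0.20223271]
[[0.01,0.0,0.78,0.0,0.0,-0.01],[0.02,0.0,0.78,0.0,-0.01,-0.02],[0.01,0.0,0.77,0.01,0.0,-0.01]]
-- end [ 0.6183 -0.1372  0.0334]
```

View pics/g1.png

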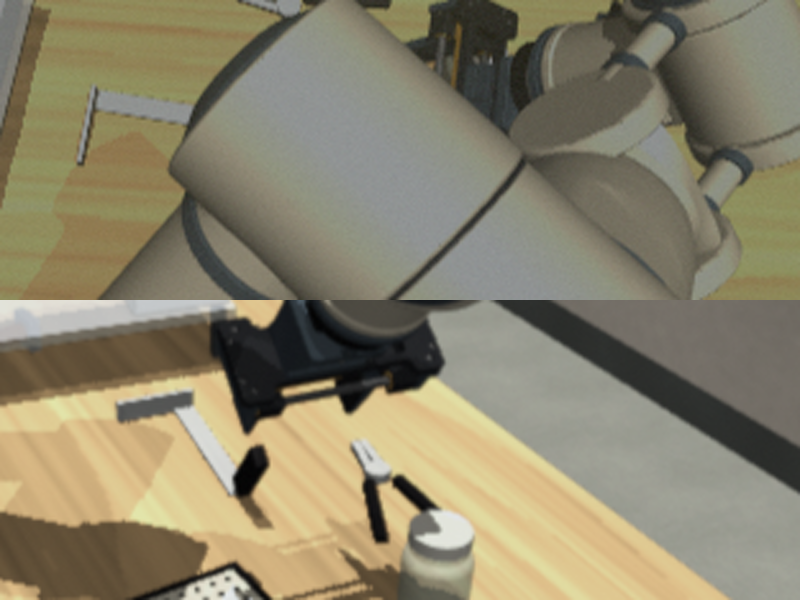

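Side crop: the open fingertips are at about (250,425) and (350,405). The handle spans (265,450) to (240,492), below and in front of them. I'll check the fit by projecting into the side view.

```bash
python3 - <<'E'
from plan import *
c,s=np.cos(1.4785),np.sin(1.4785)
L=np.array([[0,0,.005],[-.0275,0,.049],[-.0482,0,.0786*.875],[.183,-.012,.026],[.183,.08,.026]])
W=np.c_[.62+c*L[:,0]-s*L[:,1],-.1204+s*L[:,0]+c*L[:,1],L[:,2]]
u=w2p("side",np.r_[W,[[.6107,-.2191,.1465]]])
print(np.c_[(u[:,0]-180)*2.5,(u[:,1]-170)*2.5+300].round())
E
```

```text
[[241. 490.]
 [252. 469.]
 [261. 463.]
 [191. 388.]
 [115. 402.]
 [285. 421.]]
```

The fit matches the side view to within about 1 px. Grasping the handle.

jog_arm:
  moves:
    - [0.01, 0, 0.78, 0, 0, -0.01]
    - [0.02, 0, 0.78, 0, 0, -0.02]
    - [0.01, 0, 0.77, 0, 0, -0.01]
    - [0, 0, 0, 0, 0, 0]

```text
time_s: 5.42
ee_pos: [0.6173, -0.1316, 0.0336]
tool_rot: [-3.14, -0.613, 1.484]
force: [-0.6, 0.3, -0.0]
grip_width: 0.0911
grip_force: 0.0
```

jog_arm:
  moves:
    - [0, 0, 0, 0, 0, 0]
    - [0, 0, 0, 0, 0, 0]
    - [0, 0, 0, 0, 0, 0]
    - [0, 0, 0, 0, 0, 0]
    - [0, 0, 0, 0, 0, 0]
    - [0, 0, 0, 0, 0, 0]
    - [0, 0, 0, 0, 0, 0]
  fingers: 0
  grip_force: 55

```text
time_s: 6.3
ee_pos: [0.6187, -0.1353, 0.035]
tool_rot: [3.139, -0.611, 1.483]
force: [0.4, 0.3, 0.7]
grip_width: 0.024
grip_force: 0.0
```

```bash
python3 - <<'E'
from plan import *
s=sense(); p=s['ee_pos']; print(s['time_s'],p,s['force'],s['grip_width'])
ry=1.4354; xh=np.array([np.cos(ry),np.sin(ry),0]); yh=np.array([-xh[1],xh[0],0]); F=np.array([.5413,.2659,0])-.11*xh
R=handle(ry)
def tcp(near,y,z): # scraper near end in rack_front -> tcp
    g=F+xh*(near-.0275)+yh*y; g[2]=.049+z; return g+.019*R[:,2]
R0=Ro.from_euler('xyz',s['tool_rot']).as_matrix()
plan([(p+[0,0,.004],R0),(tcp(-.262,-.095,.004),R),(tcp(-.003,-.095,.004),R),(tcp(-.003,-.02,.004),R)])
E
```

```text
6.3 [ 0.61871211 -0.13525753  0.03499342] [0.35708042 0.34980518 0.74764779] 0.024047445250062777
[[0.04,0.0,-0.05,0.0,0.0,0.0]]
-- end [ 0.6187 -0.135   0.0388]
[[-0.01,-0.6,0.02,-0.28,0.0,0.45]]
-- end [ 0.5829 -0.1316  0.0374]
[[0.71,0.0,0.49,0.0,0.0,0.0],[0.7,0.0,0.5,0.0,0.0,0.0],[0.71,0.0,0.49,0.0,0.0,0.0],[0.71,0.0,0.5,0.0,0.0,0.0],[0.7,0.0,0.49,0.0,0.0,0.0]]
-- end [0.6178 0.1245 0.0375]
[[0.0,-0.62,0.0,0.0,0.0,0.0],[0.0,-0.63,0.0,0.0,0.0,0.0]]
-- end [0.5435 0.1347 0.0375]
```

jog_arm:
  moves:
    - [0, 0, 0, 0, 0, 0]
    - [0, 0, 0, 0, 0, 0]
    - [0, 0, 0, 0, 0, 0]
    - [0.04, 0, -0.05, 0, 0, 0]
    - [0, 0, 0, 0, 0, 0]

```text
time_s: 6.92
ee_pos: [0.6189, -0.1351, 0.0392]
tool_rot: [3.138, -0.61, 1.483]
force: [-0.7, 0.2, -0.4]
grip_width: 0.0158
grip_force: 55.0
```

jog_arm:
  moves:
    - [0, -0.3, 0.01, -0.14, 0, 0.22]
    - [0, -0.3, 0.01, -0.14, 0, 0.22]
    - [0, 0, 0, 0, 0, 0]

```text
time_s: 7.3
ee_pos: [0.582, -0.1305, 0.038]
tool_rot: [-3.141, -0.611, 1.435]
force: [0.6, -0.0, -1.1]
grip_width: 0.0155
grip_force: 55.0
```

```bash
cat > rk.py <<'E'
from fit import *; from plan import *
ry=1.4354; xh=np.array([np.cos(ry),np.sin(ry),0]); yh=np.array([-xh[1],xh[0],0]); F=np.array([.5413,.2659,0])-.11*xh
R=handle(ry)
def tcp(near,y,z,R=R):
    g=F+xh*(near-.0275)+yh*y; g[2]=.049+z; return g+.019*R[:,2]
def inrf(p): d=np.asarray(p)-F; return np.array([d@xh,d@yh,d[2]])
def rep():
    s=sense(); r=Ro.from_euler('xyz',s['tool_rot']).as_matrix(); g=inrf(s['ee_pos']-.019*r[:,2])
    print("t",s['time_s'],"near,y,dz",(g-[-.0275,0,.049]).round(4),"F",s['force'].round(1),"gw",s['grip_width'],s['grip_force'],"roterr",D(Ro.from_matrix(r.T@R).as_rotvec()).round(2),s['q'].round(2))
    return s
E
python3 - <<'E'
from rk import *
rep()
plan([(tcp(-.003,-.095,.004),R),(tcp(-.003,-.02,.004),R)],vt=.5)
a=snapshot("top"); b=snapshot("side")
o=np.zeros((600,800,3),'uint8')
o[:300,:]=cv2.resize(a[120:240,100:420],(800,300),interpolation=cv2.INTER_CUBIC)
o[300:,:]=cv2.resize(b[150:270,120:440],(800,300),interpolation=cv2.INTER_CUBIC)
cv2.imwrite("pics/g2.png",o[:,:,::-1])
E
```

```text
t 7.3 near,y,dz [-0.2607 -0.0939  0.0045] F [ 0.6 -0.  -1.1] gw 0.015540568069132699 54.997023940086365 roterr [-0.03 -0.02 -0.03] [-0.65  0.78  1.45  0.55  1.29 -0.78]
[[0.39,0.0,0.27,0.0,0.0,0.0],[0.39,0.0,0.28,0.0,0.0,0.0],[0.39,0.01,0.27,0.0,0.0,0.0],[0.39,0.0,0.28,0.0,0.0,0.0],[0.39,0.0,0.27,0.0,0.0,0.0],[0.39,0.0,0.28,0.0,0.0,0.0],[0.39,0.0,0.27,-0.01,0.0,0.0],[0.39,0.01,0.28,0.0,0.0,0.0]]
[[0.39,0.0,0.27,0.0,0.0,-0.01]]
-- end [0.618  0.1244 0.0374]
[[0.0,-0.42,0.0,0.0,0.0,0.0],[0.0,-0.41,0.0,0.0,0.0,0.0],[0.0,-0.42,0.0,0.0,0.0,0.0]]
-- end [0.5437 0.1346 0.0374]
```

View pics/g2.png

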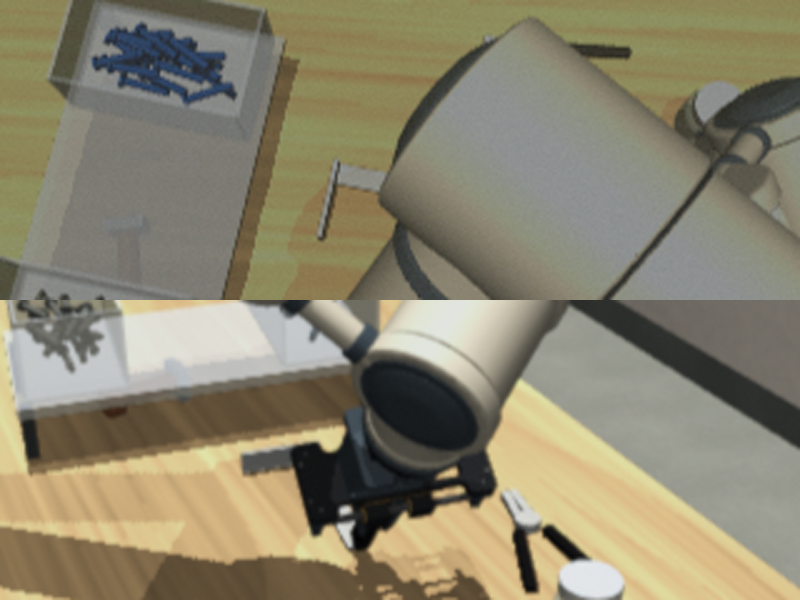

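```bash
python3 - <<'E'
from rk import *
P=[F+xh*(-.2607+.183)+yh*(-.0939+k)+np.array([0,0,.0305]) for k in(-.012,.08)]
u=w2p("top",P); print(((u-[100,120])*2.5).round())
# press refit with side pommel: project estimated press
c,s=np.cos(3.3183),np.sin(3.3183)
for n in("top","side"):
    print(n,w2p(n,[[.484+c*k,.2821+s*k,.022] for k in(-.055,-.041,.044)]).round())
E
```

```text
[[334. 158.]
 [317. 237.]]
top [[152. 207.]
 [152. 212.]
 [154. 242.]]
side [[194. 181.]
 [190. 182.]
 [166. 190.]]
```

jog_arm:
  moves:
    - [0.39, 0, 0.27, 0, 0, 0]
    - [0.39, 0, 0.28, 0, 0, 0]
    - [0.39, 0, 0.27, 0, 0, 0]
    - [0.39, 0, 0.28, 0, 0, 0]
    - [0, 0, 0, 0, 0, 0]

```text
time_s: 8.02
ee_pos: [0.5988, -0.0154, 0.0375]
tool_rot: [3.141, -0.611, 1.439]
force: [-0.7, -0.2, -1.9]
grip_width: 0.0155
grip_force: 55.0
```

```bash
python3 - <<'E'
from rk import *
rep()
a=snapshot("top"); b=snapshot("side")
o=np.zeros((600,800,3),'uint8')
o[:300,:]=cv2.resize(a[120:240,100:420],(800,300),interpolation=cv2.INTER_CUBIC)
o[300:,:]=cv2.resize(b[140:260,100:420],(800,300),interpolation=cv2.INTER_CUBIC)
cv2.imwrite("pics/g3.png",o[:,:,::-1])
plan([(tcp(-.003,-.095,.004),R)],vt=.5)
E
```

```text
t 8.025 near,y,dz [-0.1443 -0.095   0.0041] F [-0.7 -0.2 -1.9] gw 0.015506445942373869 54.99738156795502 roterr [-0.09 -0.01  0.16] [-0.48  0.75  1.56  0.63  1.16 -0.7 ]
[[0.39,0.0,0.27,0.0,0.0,0.0],[0.39,0.0,0.28,0.0,0.0,0.01],[0.39,0.0,0.27,0.0,0.0,0.0],[0.4,0.0,0.27,0.0,0.0,0.01],[0.39,-0.01,0.28,0.0,0.01,0.0]]
-- end [0.6177 0.1249 0.0374]
```

View pics/g3.png

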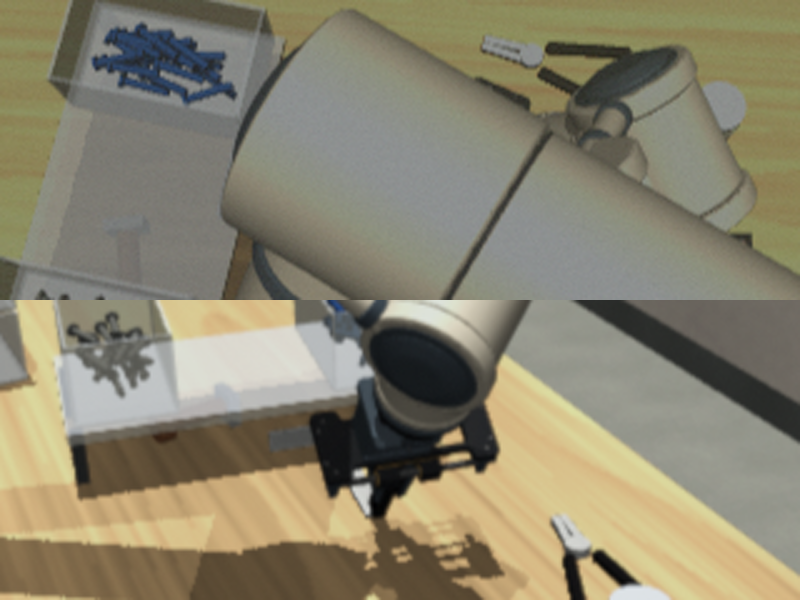

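The toe is just entering under the shelf edge, right of the press foot; the press hasn't moved. I'll go in the rest of the way.

jog_arm:
  moves:
    - [0.39, 0, 0.27, 0, 0, 0]
    - [0.39, 0, 0.28, 0, 0, 0]
    - [0.39, 0, 0.27, 0, 0, 0]
    - [0.4, 0, 0.27, 0, 0, 0]
    - [0.39, 0, 0.28, 0, 0, 0]
    - [0, 0, 0, 0, 0, 0]

```text
time_s: 8.88
ee_pos: [0.6179, 0.1258, 0.0375]
tool_rot: [3.141, -0.611, 1.438]
force: [-0.1, -1.0, -1.7]
grip_width: 0.0156
grip_force: 55.0
```

jog_arm:
  moves:
    - [0, -0.41, 0, 0, 0, 0]
    - [0, -0.42, 0, 0, 0, 0]
    - [0, 0, 0, 0, 0, 0]

```text
time_s: 9.25
ee_pos: [0.5673, 0.1307, 0.0375]
tool_rot: [-3.14, -0.611, 1.434]
force: [1.1, -1.2, -1.3]
grip_width: 0.016
grip_force: 55.0
```

```bash
python3 - <<'E'
from rk import *
rep()
a=snapshot("top"); b=snapshot("side")
o=np.zeros((600,800,3),'uint8')
o[:300,:]=cv2.resize(a[150:270,90:250],(400,300),interpolation=cv2.INTER_CUBIC).repeat(1,1) if 0 else cv2.resize(a[150:270,60:380],(800,300),interpolation=cv2.INTER_CUBIC)
o[300:,:]=cv2.resize(b[140:260,100:420],(800,300),interpolation=cv2.INTER_CUBIC)
cv2.imwrite("pics/g4.png",o[:,:,::-1])
E
```

```text
t 9.25 near,y,dz [-0.0038 -0.044   0.0041] F [ 1.1 -1.2 -1.3] gw 0.01595236015739586 54.9966162443161 roterr [-0.04  0.   -0.05] [-0.27  0.69  1.74  0.76  0.97 -0.66]
```

View pics/g4.png

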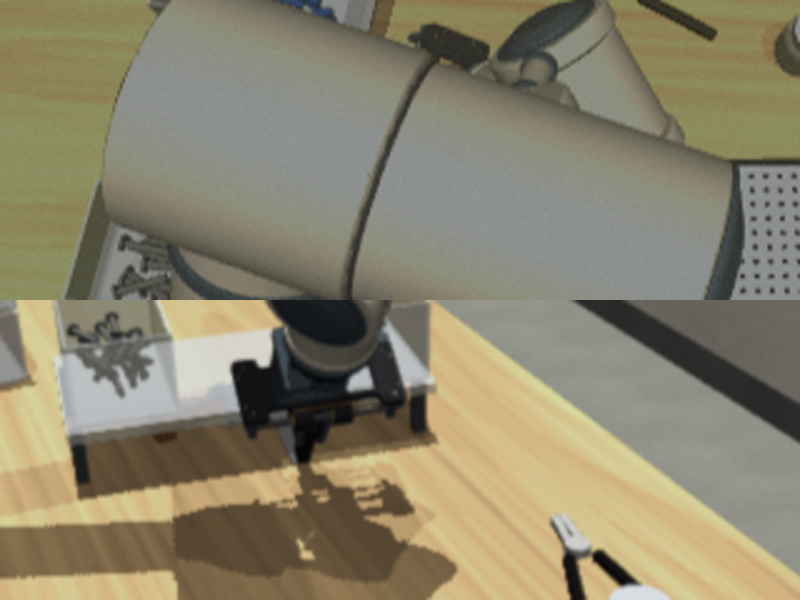

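Pommel is still at (165,436) in the side crop and force is near zero. The toe is behind the press. I'll shift the rest of the way left, lower slightly and start pulling.

jog_arm:
  moves:
    - [0, -0.4, 0, 0, 0, 0]
    - [-0.02, 0, 0.04, 0, 0, 0]
    - [0, 0, 0, 0, 0, 0]

```text
time_s: 9.72
ee_pos: [0.5456, 0.1348, 0.035]
tool_rot: [3.141, -0.611, 1.436]
force: [-1.6, 0.4, 0.7]
grip_width: 0.0156
grip_force: 55.0
```

jog_arm:
  moves:
    - [-0.25, 0, -0.18, 0, 0, 0]
    - [-0.25, 0, -0.18, 0, 0, 0]
    - [-0.25, 0, -0.18, 0, 0, 0]
    - [-0.25, 0, -0.18, 0, 0, 0]
    - [0, 0, 0, 0, 0, 0]

```text
time_s: 10.35
ee_pos: [0.5349, 0.0601, 0.0358]
tool_rot: [3.141, -0.61, 1.435]
force: [-0.3, 0.1, -0.5]
grip_width: 0.0157
grip_force: 55.0
```

```bash
python3 - <<'E'
from rk import *
rep()
plan([(tcp(-.285,-.02,.001),R)],vt=.35)
b=snapshot("side")
cv2.imwrite("pics/g5.png",cv2.resize(b[140:260,100:420],(800,300),interpolation=cv2.INTER_CUBIC)[:,:,::-1])
E
```

```text
t 10.35 near,y,dz [-0.0781 -0.0214  0.0023] F [-0.3  0.1 -0.5] gw 0.015665957551457672 54.996947050094604 roterr [ 0.07  0.03 -0.04] [-0.41  0.68  1.78  0.71  1.   -0.77]
[[-0.28,0.0,-0.2,0.0,0.0,0.0],[-0.29,0.0,-0.19,0.0,0.0,0.0],[-0.28,-0.01,-0.2,0.0,0.0,0.0],[-0.29,0.0,-0.19,0.01,0.0,0.0],[-0.28,0.0,-0.2,0.0,0.0,0.0],[-0.28,0.0,-0.19,0.0,0.0,0.0],[-0.29,0.0,-0.2,0.0,0.0,-0.01],[-0.28,-0.01,-0.2,0.0,0.0,0.0]]
[[-0.28,0.0,-0.19,0.0,0.0,0.0],[-0.29,0.0,-0.2,0.0,0.01,0.0]]
-- end [ 0.5056 -0.1448  0.0345]
```

View pics/g5.png

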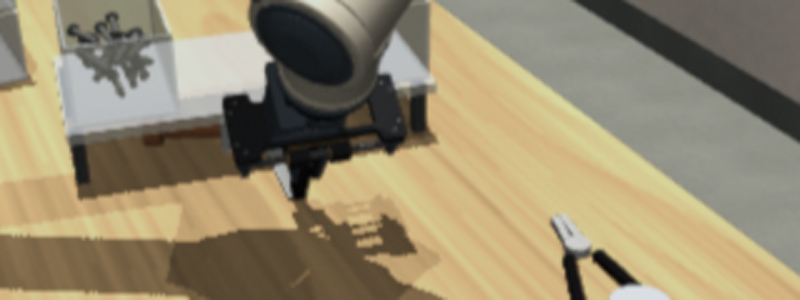

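The press follows: its pommel is at (152,138) and the stem now runs to (220,130) in the crop. I'll pull on, clear of the shelf.

jog_arm:
  moves:
    - [-0.28, 0, -0.2, 0, 0, 0]
    - [-0.29, 0, -0.19, 0, 0, 0]
    - [-0.28, 0, -0.2, 0, 0, 0]
    - [-0.29, 0, -0.19, 0, 0, 0]
    - [-0.28, 0, -0.2, 0, 0, 0]
    - [-0.28, 0, -0.19, 0, 0, 0]
    - [-0.29, 0, -0.2, 0, 0, 0]
    - [-0.28, 0, -0.19, 0, 0, 0]

```text
time_s: 11.4
ee_pos: [0.5122, -0.1027, 0.0347]
tool_rot: [-3.142, -0.612, 1.436]
force: [1.5, 6.3, 6.0]
grip_width: 0.0157
grip_force: 55.0
```

jog_arm:
  moves:
    - [-0.28, 0, -0.19, 0, 0, 0]
    - [-0.29, 0, -0.2, 0, 0, 0]
    - [0, 0, 0, 0, 0, 0]

```text
time_s: 11.78
ee_pos: [0.5067, -0.1452, 0.0347]
tool_rot: [3.14, -0.61, 1.436]
force: [-9.9, -11.8, 24.7]
grip_width: 0.0155
grip_force: 55.1
```

```bash
python3 - <<'E'
from rk import *
rep()
for n in("top","side"):
    snapshot(n)
    for t in("press_mid","press_foot","scraper_toe"): print(n,t,[(d["at"],inrf(d["at"]).round(3).tolist(),round(d["confidence"],2)) for d in find_in(t,n)[:3]])
E
```

```text
t 11.775 near,y,dz [-0.2854 -0.0212  0.0012] F [ -9.9 -11.8  24.7] gw 0.015535386252257168 55.05185544490814 roterr [0.05 0.03 0.03] [-0.75  0.74  1.6   0.52  1.23 -0.9 ]
top press_mid [([0.4348, 0.0601, 0.0366], [-0.108, 0.078, 0.037], 0.95)]
top press_foot []
top scraper_toe [([0.5197, 0.0033, 0.0044], [-0.153, -0.014, 0.004], 0.81)]
side press_mid [([0.4315, 0.046, 0.0271], [-0.123, 0.079, 0.027], 0.92)]
side press_foot [([0.4337, 0.0464, 0.0293], [-0.122, 0.077, 0.029], 0.55)]
side scraper_toe [([0.5088, -0.0962, 0.0163], [-0.253, -0.017, 0.016], 0.66)]
```

jog_arm:
  moves:
    - [0.005, 0, -0.008, 0, 0, 0]
    - [0, 0, 0, 0, 0, 0]

```text
time_s: 12.42
ee_pos: [0.507, -0.1447, 0.0349]
tool_rot: [3.14, -0.609, 1.437]
force: [-4.0, -5.8, 9.9]
grip_width: 0.0156
grip_force: 55.0
```

jog_arm:
  moves:
    - [0, 0, 0, 0, 0, 0]
    - [0, 0, 0, 0, 0, 0]
    - [0, 0, 0, 0, 0, 0]
    - [0, 0, 0, 0, 0, 0]

```text
time_s: 12.92
ee_pos: [0.507, -0.1447, 0.0349]
tool_rot: [3.14, -0.609, 1.437]
force: [-3.6, -5.5, 10.2]
grip_width: 0.0159
grip_force: 55.0
```

jog_arm:
  moves:
    - [0.002, 0, -0.004, 0, 0, 0]
    - [0, 0, 0, 0, 0, 0]
    - [0, 0, 0, 0, 0, 0]
    - [0, 0, 0, 0, 0, 0]
    - [0, 0, 0, 0, 0, 0]
  fingers: 0.6

```text
time_s: 13.55
ee_pos: [0.5069, -0.1429, 0.0348]
tool_rot: [3.141, -0.611, 1.436]
force: [0.1, -0.3, -0.3]
grip_width: 0.0546
grip_force: 0.0
```

jog_arm:
  moves:
    - [0, 0, -0.3, 0, 0, 0]
    - [0, 0, -0.8, 0, 0, 0]
    - [0, 0, -0.8, 0, 0, 0]
    - [0, 0, -0.8, 0, 0, 0]
    - [0, 0, -0.8, 0, 0, 0]
    - [0, 0, 0, 0, 0, 0]

```text
time_s: 14.3
ee_pos: [0.4914, -0.2648, 0.209]
tool_rot: [3.137, -0.607, 1.437]
force: [-0.1, 0.4, -0.4]
grip_width: 0.0547
grip_force: 0.0
```

```bash
python3 - <<'E'
from rk import *
rep()
A=snapshot("top"); m=masks_of("press_mid","top"); print([(k["confidence"],k["mask"].sum()) for k in m])
B=snapshot("side"); ms=masks_of("press_mid","side"); print([(k["confidence"],k["mask"].sum()) for k in ms])
for n in("top","side"):
    for t in("press_mid","press_foot","scraper_toe","board_bare"): print(n,t,[(d["at"],round(d["confidence"],2)) for d in find_in(t,n)[:2]])
o=np.zeros((600,800,3),'uint8')
o[:300,:]=cv2.resize(A[150:300,170:420],(500,300),interpolation=cv2.INTER_CUBIC)[:, :500] if 0 else cv2.resize(A[160:285,170:503],(800,300),interpolation=cv2.INTER_CUBIC)
o[300:,:]=cv2.resize(B[180:355,100:420],(800,437),interpolation=cv2.INTER_CUBIC)[:300]
cv2.imwrite("pics/g6.png",o[:,:,::-1])
E
```

```text
t 14.3 near,y,dz [-0.406  -0.0221  0.1756] F [-0.1  0.4 -0.4] gw 0.05474076757545851 0.0 roterr [0.23 0.22 0.09] [-0.9   0.59  1.29  0.43  1.69 -0.8 ]
[(0.82, np.int64(462))]
[(0.72, np.int64(526))]
top press_mid [([0.4325, 0.059, 0.0349], 0.67)]
top press_foot [([0.4377, 0.0577, 0.0331], 0.9)]
top scraper_toe [([0.5192, -0.0181, 0.0044], 0.92)]
top board_bare []
side press_mid [([0.4366, 0.0454, 0.0267], 0.95)]
side press_foot [([0.4343, 0.0414, 0.0278], 0.62)]
side scraper_toe [([0.5155, -0.0455, 0.0013], 0.91)]
side board_bare [([0.4479, -0.345, 0.0088], 0.87)]
```

View pics/g6.png

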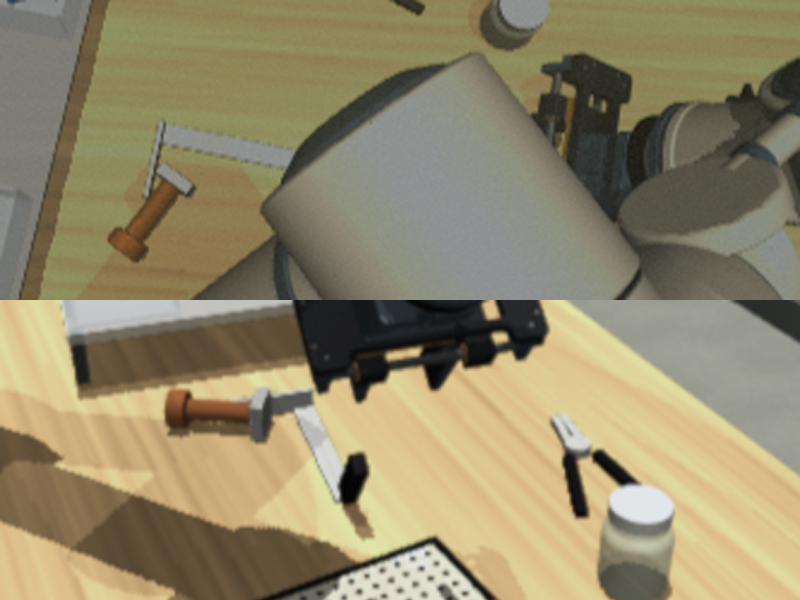

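The scraper lies flat in the open. The press is out: foot at (174,180), pommel at (126,243) in the top crop, lying freely in front of the toe tip. I'll fit its pose from the masks, plus the board pose and a kinematic model.

```bash
cat > pf.py <<'E'
from rk import *
from scipy.optimize import minimize
th=np.linspace(0,2*np.pi,24,endpoint=False)
cyl=lambda x0,x1,r:np.array([[x,r*np.cos(t),.022+r*np.sin(t)] for x in(x0,x1) for t in th])
PARTS=[np.array([[x,y,z] for x in(-.055,-.041) for y in(-.022,.022) for z in(0,.044)]),cyl(-.041,.033,.012),cyl(.033,.055,.022)]
def rend(n,s,K=4):
    M=np.zeros((384*K,512*K),'uint8'); c,sn=np.cos(s[2]),np.sin(s[2])
    for L in PARTS:
        W=np.c_[s[0]+c*L[:,0]-sn*L[:,1],s[1]+sn*L[:,0]+c*L[:,1],L[:,2]]
        cv2.fillConvexPoly(M,cv2.convexHull(((w2p(n,W)+.5)*K).astype(np.int32)),1)
    return cv2.resize(M.astype('float32'),(512,384),interpolation=cv2.INTER_AREA)
def pfit(ms,x0):
    def cost(s): 
        v=0
        for n,m in ms.items(): a=rend(n,s); v+=1-np.minimum(a,m).sum()/np.maximum(a,m).sum()
        return v
    r=minimize(cost,x0,method='Nelder-Mead',options=dict(initial_simplex=np.array(x0)+np.array([[0,0,0],[.015,0,0],[0,.015,0],[0,0,.15]]),xatol=1e-4,fatol=1e-4))
    print("press",r.x.round(4),"foot az",D(r.x[2]+np.pi)%360,"cost",r.fun,len(ms)); return r.x
def pmasks():
    out={}
    for n in("top","side"):
        snapshot(n); m=masks_of("press_mid",n)
        if m and m[0]["confidence"]>.4: out[n]=m[0]["mask"].astype('float32')
    return out
E
cat > kin.py <<'E'
import numpy as np
from scipy.spatial.transform import Rotation as Ro
from scipy.optimize import least_squares
Ry=lambda a:Ro.from_euler('y',a).as_matrix()
Rz=lambda a:Ro.from_euler('z',a).as_matrix()
DAT=[([1.089,.494,1.345,0,1.302,-.096],(.2358,.5788,.1853),(3.1416,0,2.7548)),([-.719,.748,1.15,.485,1.626,-.691],(.6107,-.2191,.1465),(-3.14,-.612,1.474)),([-.65,.78,1.45,.55,1.29,-.78],(.582,-.1305,.038),(-3.141,-.611,1.435)),([-.48,.75,1.56,.63,1.16,-.7],(.5988,-.0154,.0375),(3.141,-.611,1.439)),([-.27,.69,1.74,.76,.97,-.66],(.5673,.1307,.0375),(-3.14,-.611,1.434)),([-.75,.74,1.6,.52,1.23,-.9],(.5067,-.1452,.0347),(3.14,-.61,1.436)),([-.9,.59,1.29,.43,1.69,-.8],(.4914,-.2648,.209),(3.137,-.607,1.437))]
def fk(q,k,s4=1,s6=1,c=0):
    d1,a1,a2,a3,d4,L=k; R1=Rz(q[0]); R2=R1@Ry(q[1]); R3=R1@Ry(q[1]+q[2])
    p=np.array([0,0,d1])+R1@[a1,0,0]+R2@[0,0,a2]+R3@[a3,0,d4]
    R=R3@Rz(s4*q[3])@Ry(q[4])@Rz(s6*q[5]+c); return p+R[:,2]*L,R
LO=np.array([-2.91,-.82,.22,-1.22,.12,-3.08]);HI=np.array([2.91,2.16,2.67,4.37,2.79,3.08])
E
python3 - <<'E'
from pf import *; from kin import *
x=pfit(pmasks(),[.434,.055,np.radians(143)])
print("rf",inrf([x[0],x[1],0]).round(4))
b=fit("top",[[.1,.065,.012],[-.1,.065,.012],[.1,-.115,.012],[-.1,-.115,.012]],[(337,213),(339,286),(401,213),(405.5,285)],[.45,-.3,0.])
best=None
for s4 in(1,-1):
  for s6 in(1,-1):
    for c in(0,np.pi/2,-np.pi/2,np.pi):
      e=np.mean([Ro.from_matrix(fk(q,np.zeros(6),s4,s6,c)[1].T@Ro.from_euler('xyz',r).as_matrix()).magnitude() for q,p,r in DAT])
      if best is None or e<best[0]: best=(e,s4,s6,c)
print(best)
r=least_squares(lambda k:np.concatenate([fk(q,k,*best[1:])[0]-np.array(p) for q,p,_ in DAT]),[.4,.0,.4,0,.4,.3]); print(r.x.round(4),np.abs(r.fun).max())
E
```

```text
press [0.4343 0.054  2.5441] foot az 325.76664354367216 cost 0.09314197301864624 1
rf [-0.1144  0.0774  0.    ]
[ 0.4623 -0.3033  0.0646] res px [[-0.0, 0.2], [0.6, -0.8], [-0.5, 0.3], [-0.1, 0.3]]
(np.float64(0.00506677430651737), 1, 1, 1.5707963267948966)
[ 0.2715 -0.0578  0.7439  0.15    0.3948  0.4951] 0.05895204134826426
```

```bash
cat >> kin.py <<'E'
def fkg(q,k):
    k=np.asarray(k); R1=Rz(q[0]); R2=R1@Ry(q[1]); R3=R2@Ry(q[2]); R4=R3@Rz(q[3]); R5=R4@Ry(q[4]); R=R5@Rz(q[5]+np.pi/2)
    return np.array([0,0,k[0]])+R1@[k[1],k[2],0]+R2@[k[3],0,k[4]]+R3@[k[5],0,k[6]]+R4@[k[7],k[8],0]+R5@[k[9],0,k[10]],R
E
python3 - <<'E'
from kin import *; from plan import *
s=sense(); DAT.append((s['q'],s['ee_pos'],s['tool_rot']))
f=lambda lam:least_squares(lambda k:np.r_[np.concatenate([fkg(q,k)[0]-np.array(p) for q,p,_ in DAT]),lam*(k-k0)],k0)
k0=np.array([.3,0,0,0,.4,0,.4,0,0,0,.25])
for lam in(1e-2,1e-3,3e-4):
    r=f(lam); print(lam,r.x.round(3),np.abs(r.fun[:24]).max())
E
```

```text
0.01 [ 0.258 -0.009  0.055  0.007  0.603  0.12   0.381  0.     0.005 -0.003
  0.384] 0.003618580089405108
0.001 [ 0.257 -0.009  0.055  0.007  0.605  0.12   0.381 -0.001  0.005 -0.003
  0.385] 0.0036106820298885435
0.0003 [ 0.257 -0.009  0.055  0.007  0.605  0.12   0.381 -0.001  0.005 -0.003
  0.385] 0.003610608790780765
```

```bash
cat >> kin.py <<'E'
K=[.257,-.009,.055,.007,.605,.12,.381,-.001,.005,-.003,.385]
def ik(p,R,seed):
    def e(q):
        P,Q=fkg(q,K); return np.r_[(P-p)*5,Ro.from_matrix(Q.T@R).as_rotvec()]
    r=least_squares(e,np.clip(seed,LO+.02,HI-.02),bounds=(LO,HI)); return r.x,np.abs(r.fun).max()
E
cat > srch.py <<'E'
from plan import *; from kin import *
def lying(g,phi,th,sy):
    f=np.array([np.cos(phi),np.sin(phi),0]); z=f*np.sin(th)-np.array([0,0,np.cos(th)]); y=sy*np.array([-f[1],f[0],0])
    R=frame(z,y); return g+.019*z,R
def standing(g,psi,th,sy):
    # same tool/stem relation; f->down, hand azimuth psi = horizontal direction of tool z
    f0=np.array([1.,0,0]); _,R0=lying(np.zeros(3),0,th,sy); 
    M=Ro.from_euler('y',90,degrees=True).as_matrix() # x->-z, -z -> -x
    R=M@R0; a=np.arctan2(R[1,2],R[0,2]); R=Rz(psi-a)@R; return g+.019*R[:,2],R
SEEDS=[np.array([0,.7,1.5,q4,1.2,q6]) for q4 in(0,1,2.5,3.5) for q6 in(-2,0,2)]
def best(p,R,seeds=SEEDS):
    o=[]
    for s in seeds:
        s=s.copy(); s[0]=np.arctan2(p[1],p[0]); q,e=ik(p,R,s)
        if e<.01 and not any(np.abs(q-k).max()<.05 for k in o): o.append(q)
    return o
E
cat > run.py <<'E'
from srch import *
th=np.radians(45)
for sy in(1,-1):
    L={};S={}
    for a in range(-90,91,30): L[a]=best(*lying(np.array([.42,-.06,.027]),np.radians(a),th,sy))
    for a in range(-180,180,30): S[a]=best(*standing(np.array([.462,-.30,.072]),np.radians(a),th,sy))
    c=sorted([(np.abs(q-w).max(),a,b,q.round(2).tolist(),w.round(2).tolist()) for a in L for q in L[a] for b in S for w in S[b]])
    for k in c[:12]: print(sy,*k)
E
python3 run.py
```

```text
1 1.9837956360460252 -90 30 [0.31, 0.77, 1.95, -0.95, 0.98, 1.09] [-1.18, 0.69, 1.89, 1.0, 0.98, -0.9]
1 1.9934486778142444 -90 60 [0.31, 0.77, 1.95, -0.95, 0.98, 1.09] [-1.1, 0.78, 1.56, 0.65, 1.35, -0.91]
1 2.1525565783137965 -90 90 [0.31, 0.77, 1.95, -0.95, 0.98, 1.09] [-0.96, 0.88, 1.26, 0.42, 1.68, -1.06]
1 2.1725131673329026 30 30 [-0.96, 0.88, 2.47, 1.87, 0.83, 1.28] [-1.18, 0.69, 1.89, 1.0, 0.98, -0.9]
1 2.182166209101122 30 60 [-0.96, 0.88, 2.47, 1.87, 0.83, 1.28] [-1.1, 0.78, 1.56, 0.65, 1.35, -0.91]
1 2.341274109600674 30 90 [-0.96, 0.88, 2.47, 1.87, 0.83, 1.28] [-0.96, 0.88, 1.26, 0.42, 1.68, -1.06]
1 2.4225978278446707 -90 120 [0.31, 0.77, 1.95, -0.95, 0.98, 1.09] [-0.8, 0.96, 1.05, 0.18, 1.9, -1.33]
1 2.4641574231932575 30 0 [-0.96, 0.88, 2.47, 1.87, 0.83, 1.28] [-1.12, 0.66, 2.21, 1.74, 0.7, -1.19]
1 2.6113153591315483 30 120 [-0.96, 0.88, 2.47, 1.87, 0.83, 1.28] [-0.8, 0.96, 1.05, 0.18, 1.9, -1.33]
1 2.6874377024042264 -90 0 [0.31, 0.77, 1.95, -0.95, 0.98, 1.09] [-1.12, 0.66, 2.21, 1.74, 0.7, -1.19]
1 2.7635871166541115 60 30 [-0.91, 0.77, 2.12, 0.99, 0.9, 1.87] [-1.1
[... 697 characters left out ...]
91, 0.77, 2.12, 0.99, 0.9, -1.27] [-0.47, 0.94, 1.07, -0.34, 1.84, 1.13]
-1 2.625129942085498 90 150 [-0.76, 0.8, 1.81, 0.58, 1.2, -1.16] [-0.63, 0.98, 0.98, -0.08, 1.96, 1.46]
-1 2.67912159584207 30 -120 [-0.96, 0.88, 2.47, 1.87, 0.83, -1.86] [-0.23, 0.76, 1.61, -0.81, 1.2, 0.77]
-1 2.734694899014878 60 150 [-0.91, 0.77, 2.12, 0.99, 0.9, -1.27] [-0.63, 0.98, 0.98, -0.08, 1.96, 1.46]
-1 2.761708076351245 30 -150 [-0.96, 0.88, 2.47, 1.87, 0.83, -1.86] [-0.33, 0.86, 1.3, -0.56, 1.56, 0.9]
-1 2.769841031728588 90 -30 [-0.76, 0.8, 1.81, 0.58, 1.2, -1.16] [-0.79, 0.68, 2.38, 2.85, 0.7, 1.61]
-1 2.825252998965764 -90 -120 [0.31, 0.77, 1.95, -0.95, 0.98, -2.05] [-0.23, 0.76, 1.61, -0.81, 1.2, 0.77]
```

```bash
cat > run2.py <<'E'
from srch import *; from rk import inrf
fa=np.radians(325.8); f=np.array([np.cos(fa),np.sin(fa),0]); mid=np.array([.4343,.054,0])
for off in(.012,.02):
  for lean in(0,-10):
    g=mid+off*f; g[2]=.028
    for sy in(1,-1):
        p,R=lying(g,fa,np.radians(lean),sy)
        C=[inrf(g-R[:,2]*s+R[:,1]*a+R[:,0]*b) for s in(.06,.12) for a in(-.089,.089) for b in(-.038,.038)]
        C=np.array(C); i=C[:,0].argmax(); print(off,lean,sy,"worst corner rf",C[i].round(3),"p",p.round(4),[q.round(2).tolist() for q in best(p,R)])
for ph in(-90,-80,-70,-60):
  for y in(-.08,-.10):
    print("L",ph,y,[q.round(2).tolist() for q in best(*lying(np.array([.42,y,.027]),np.radians(ph),np.radians(45),1))])
E
python3 run2.py
```

```text
0.012 0 1 worst corner rf [-0.023  0.061  0.088] p [0.4442 0.0473 0.009 ] [[-0.03, 0.54, 1.96, 0.0, 0.63, -1.0]]
0.012 0 -1 worst corner rf [-0.023  0.061  0.088] p [0.4442 0.0473 0.009 ] [[-0.03, 0.54, 1.96, -0.0, 0.63, 2.14]]
0.012 -10 1 worst corner rf [-0.028  0.051  0.094] p [0.4415 0.0491 0.0093] [[-0.1, 0.59, 1.85, 0.11, 0.86, -1.15]]
0.012 -10 -1 worst corner rf [-0.028  0.051  0.094] p [0.4415 0.0491 0.0093] [[-0.1, 0.59, 1.85, 0.11, 0.86, 1.99]]
0.02 0 1 worst corner rf [-0.027  0.054  0.088] p [0.4508 0.0428 0.009 ] [[-0.04, 0.55, 1.95, 0.0, 0.65, -1.01]]
0.02 0 -1 worst corner rf [-0.027  0.054  0.088] p [0.4508 0.0428 0.009 ] [[-0.04, 0.55, 1.95, -0.0, 0.65, 2.13]]
0.02 -10 1 worst corner rf [-0.032  0.044  0.094] p [0.4481 0.0446 0.0093] [[-0.1, 0.6, 1.83, 0.11, 0.87, -1.15]]
0.02 -10 -1 worst corner rf [-0.032  0.044  0.094] p [0.4481 0.0446 0.0093] [[-0.1, 0.6, 1.83, 0.11, 0.87, 1.99]]
L -90 -0.08 [[0.27, 0.77, 1.97, -0.99, 0.95, 1.09]]
L -90 -0.1 [[0.23, 0.77, 1.99, -1.03, 0.93, 1.1]]
L -80 -0.08 [[0.29, 0.77, 2.08, -1.18, 0.86, 1.18]]
L -80 -0.1 [[0.24, 0.76, 2.09, -1.22, 0.85, 1.17]]
L -70 -0.08 []
L -70 -0.1 []
L -60 -0.08 []
L -60 -0.1 []
```

```bash
python3 - <<'E'
from srch import *
from rk import *
fa=np.radians(325.8); f=np.array([np.cos(fa),np.sin(fa),0]); y=np.array([-f[1],f[0],0]); mid=np.array([.4343,.054,0])
P=p2w("top",[[170+148/2.4,160+195/2.4],[170+161/2.4,160+122/2.4]],.026); print(P.round(4))
for p in P: print("toe end in press frame (toward foot, lateral)",((p-mid)@f).round(4),((p-mid)@y).round(4))
m=masks_of("press_mid","top"); 
from pf import pfit
x=pfit({"top":m[0]["mask"].astype('float32')},[.434,.055,2.54])
m=masks_of("scraper","top")[0]["mask"]; v,u=np.nonzero(m); i=(u<240)
# lowest-left pixels = toe tip
w=p2w("top",np.c_[u,v],.026); k=w[:,0].argmin(); print(w[k], (w[k]-mid)@f,(w[k]-mid)@y)
fa=np.radians(-34.2)
g=mid-.010*f; g[2]=.030
p,R=lying(g,fa,0,1); 
s=sense(); up=p+[0,0,.14]
plan([(up,R),(p+[0,0,.03],R),(p,R)])
E
```

```text
[[0.4573 0.0587 0.026 ]
 [0.5435 0.0502 0.026 ]]
toe end in press frame (toward foot, lateral) 0.0164 0.0168
toe end in press frame (toward foot, lateral) 0.0924 0.0582Traceback (most recent call last):
  File "<stdin>", line 8, in <module>
IndexError: list index out of range
```

```bash
python3 - <<'E'
from srch import *
fa=np.radians(-34.2); f=np.array([np.cos(fa),np.sin(fa),0]); mid=np.array([.4343,.054,0])
g=mid-.008*f; g[2]=.030
p,R=lying(g,fa,0,1)
plan([(p+[0,0,.14],R),(p+[0,0,.03],R),(p,R)]); print(p)
E
```

```text
[[0.23,-0.11,0.23,0.24,-0.39,-0.77],[0.25,-0.09,0.23,0.24,-0.39,-0.77],[0.25,-0.07,0.22,0.25,-0.39,-0.76],[0.27,-0.04,0.21,0.24,-0.39,-0.77],[0.28,-0.02,0.2,0.24,-0.4,-0.77],[0.29,0.0,0.2,0.24,-0.39,-0.77],[0.29,0.02,0.18,0.25,-0.39,-0.77],[0.29,0.05,0.17,0.24,-0.39,-0.77]]
[[0.3,0.07,0.16,0.24,-0.39,-0.76],[0.3,0.09,0.15,0.24,-0.39,-0.77],[0.29,0.12,0.14,0.24,-0.39,-0.77],[0.29,0.14,0.13,0.25,-0.39,-0.77],[0.29,0.16,0.11,0.24,-0.39,-0.77],[0.28,0.18,0.09,0.24,-0.39,-0.76],[0.26,0.2,0.09,0.24,-0.4,-0.77],[0.26,0.23,0.07,0.25,-0.39,-0.77]]
-- end [0.4277 0.0588 0.1511]
[[0.0,0.0,0.61,0.0,0.0,0.0],[0.0,0.0,0.61,0.0,0.0,0.0],[0.0,0.0,0.61,0.0,0.0,0.0]]
-- end [0.4277 0.0587 0.0413]
[[0.0,0.0,0.5,0.0,0.0,0.0]]
-- end [0.4277 0.0587 0.0113]
[0.42768336 0.05849667 0.011     ]
```

jog_arm:
  moves:
    - [0.23, -0.11, 0.23, 0.24, -0.39, -0.77]
    - [0.25, -0.09, 0.23, 0.24, -0.39, -0.77]
    - [0.25, -0.07, 0.22, 0.25, -0.39, -0.76]
    - [0.27, -0.04, 0.21, 0.24, -0.39, -0.77]
    - [0.28, -0.02, 0.2, 0.24, -0.4, -0.77]
    - [0.29, 0, 0.2, 0.24, -0.39, -0.77]
    - [0.29, 0.02, 0.18, 0.25, -0.39, -0.77]
    - [0.29, 0.05, 0.17, 0.24, -0.39, -0.77]
  fingers: 0.8

```text
time_s: 16.15
ee_pos: [0.4593, -0.1015, 0.179]
tool_rot: [3.05, -0.302, 2.021]
force: [1.0, 0.0, -0.1]
grip_width: 0.0726
grip_force: 0.0
```

jog_arm:
  moves:
    - [0.3, 0.07, 0.16, 0.24, -0.39, -0.76]
    - [0.3, 0.09, 0.15, 0.24, -0.39, -0.77]
    - [0.29, 0.12, 0.14, 0.24, -0.39, -0.77]
    - [0.29, 0.14, 0.13, 0.25, -0.39, -0.77]
    - [0.29, 0.16, 0.11, 0.24, -0.39, -0.77]
    - [0.28, 0.18, 0.09, 0.24, -0.39, -0.76]
    - [0.26, 0.2, 0.09, 0.24, -0.4, -0.77]
    - [0.26, 0.23, 0.07, 0.25, -0.39, -0.77]

```text
time_s: 17.15
ee_pos: [0.4277, 0.0594, 0.1512]
tool_rot: [-3.141, 0.002, 2.547]
force: [-0.3, 0.5, -0.2]
grip_width: 0.0729
grip_force: 0.0
```

jog_arm:
  moves:
    - [0, 0, 0, 0, 0, 0]
    - [0, 0, 0, 0, 0, 0]

```text
time_s: 17.4
ee_pos: [0.428, 0.0586, 0.1513]
tool_rot: [3.142, 0.0, 2.544]
force: [-0.0, 0.1, -0.2]
grip_width: 0.0729
grip_force: 0.0
```

```bash
python3 - <<'E'
from srch import *
from pf import pmasks,pfit
ms=pmasks(); print({k:v.sum() for k,v in ms.items()})
if "side" in ms: pfit({"side":ms["side"]},[.434,.054,2.544])
if "top" in ms: pfit({"top":ms["top"]},[.434,.054,2.544])
fa=np.radians(-34.2); f=np.array([np.cos(fa),np.sin(fa),0]); mid=np.array([.4343,.054,0])
g=mid-.008*f; g[2]=.030
p,R=lying(g,fa,0,1); print(sense()['q'].round(2),sense()['time_s'])
plan([(p+[0,0,.03],R),(p,R)])
E
```

```text
{'side': np.float32(560.0)}
press [0.436  0.0536 2.576 ] foot az 327.5961952142083 cost 0.10772955417633057 1
[-0.    0.27  1.84 -0.    1.03 -0.98] 17.6
[[0.0,0.0,0.61,0.0,0.0,-0.01],[0.01,0.0,0.61,0.0,0.0,0.0],[0.0,0.0,0.62,0.0,0.0,-0.01]]
-- end [0.4275 0.0585 0.0408]
[[0.0,0.0,0.5,0.0,0.0,0.0]]
-- end [0.4275 0.0585 0.0108]
```

Side-view fit agrees to 2 mm. Descending and gripping.

jog_arm:
  moves:
    - [0, 0, 0.61, 0, 0, 0]
    - [0, 0, 0.61, 0, 0, 0]
    - [0, 0, 0.62, 0, 0, 0]
    - [0, 0, 0.2, 0, 0, 0]
    - [0, 0, 0.15, 0, 0, 0]
    - [0, 0, 0.15, 0, 0, 0]
    - [0, 0, 0, 0, 0, 0]

```text
time_s: 18.48
ee_pos: [0.4278, 0.0587, 0.0107]
tool_rot: [-3.141, 0.0, 2.545]
force: [-0.7, -0.9, 0.2]
grip_width: 0.0728
grip_force: 0.0
```

jog_arm:
  moves:
    - [0, 0, 0, 0, 0, 0]
    - [0, 0, 0, 0, 0, 0]
    - [0, 0, 0, 0, 0, 0]
    - [0, 0, 0, 0, 0, 0]
    - [0, 0, 0, 0, 0, 0]
    - [0, 0, 0, 0, 0, 0]
    - [0, 0, 0, 0, 0, 0]
  fingers: 0
  grip_force: 40

```text
time_s: 19.35
ee_pos: [0.4277, 0.0587, 0.0107]
tool_rot: [-3.141, 0.0, 2.545]
force: [-0.3, 0.2, -0.1]
grip_width: 0.0058
grip_force: 0.0
```

jog_arm:
  moves:
    - [0, 0, -0.1, 0, 0, 0]
    - [0, 0, -0.3, 0, 0, 0]
    - [0, 0, -0.4, 0, 0, 0]
    - [0, 0, 0, 0, 0, 0]

```text
time_s: 19.85
ee_pos: [0.4287, 0.0588, 0.0602]
tool_rot: [3.14, 0.003, 2.545]
force: [0.9, 0.0, 0.2]
grip_width: 0.0002
grip_force: 0.0
```

```bash
python3 - <<'E'
from srch import *
# lay down with foot azimuth -95 ; grasp sits 8mm pommel-side of mid
fa=np.radians(-95); g=np.array([.43,-.07,.031])
p,R=lying(g,fa,0,1)
s=sense(); print(s['q'].round(2))
plan([(np.array([p[0],p[1],.065]),R),(p,R)])
E
```

```text
[-0.    0.43  1.95 -0.    0.76 -0.97]
[[-0.09,-0.14,-0.01,0.0,0.0,0.94],[-0.11,-0.12,0.0,0.0,0.0,0.93],[-0.11,-0.12,-0.01,0.01,0.0,0.94],[-0.13,-0.11,0.0,0.0,0.01,0.93],[-0.13,-0.1,-0.01,0.0,0.0,0.94],[-0.14,-0.09,-0.01,0.0,0.0,0.93],[-0.15,-0.07,0.0,0.01,0.0,0.94],[-0.15,-0.06,-0.01,0.0,0.0,0.93]]
[[-0.16,-0.05,0.0,0.0,0.0,0.94],[-0.16,-0.04,-0.01,0.0,0.01,0.93],[-0.16,-0.03,-0.01,0.01,0.0,0.94],[-0.17,-0.01,0.0,0.0,0.0,0.93],[-0.16,0.0,-0.01,0.0,0.0,0.94]]
-- end [ 0.4297 -0.0699  0.065 ]
[[0.0,0.0,0.88,0.0,0.0,0.0]]
-- end [ 0.4297 -0.0699  0.0122]
```

Missed, since the fingers closed fully. I'll look again.

jog_arm:
  moves:
    - [0, 0, -0.8, 0, 0, 0]
    - [0, 0, -0.8, 0, 0, 0]
    - [0, 0.6, -0.5, 0, 0, 0]
    - [0, 0, 0, 0, 0, 0]
  fingers: 0.8

```text
time_s: 20.35
ee_pos: [0.4502, 0.0898, 0.1863]
tool_rot: [3.139, 0.004, 2.546]
force: [-0.3, 0.6, -1.8]
grip_width: 0.0378
grip_force: 0.0
```

```bash
python3 - <<'E'
from srch import *
from pf import *
ms=pmasks(); print({k:v.sum() for k,v in ms.items()})
for n in ms: 
    x=pfit({n:ms[n]},[.434,.054,2.544]); x=pfit({n:ms[n]},[.434,.054,2.2]) 
    v,u=np.nonzero(ms[n]); print(n,u.min(),u.max(),v.min(),v.max())
for n in("top","side"):
    for t in("press_mid","press_foot","scraper_toe"): print(n,t,[(d["at"],round(d["confidence"],2)) for d in find_in(t,n)[:2]])
E
```

```text
{'top': np.float32(2344.0), 'side': np.float32(546.0)}
press [0.434 0.054 2.544] foot az 325.76046308128144 cost 1.0 1
press [0.434 0.054 2.2  ] foot az 306.05071492878113 cost 1.0 1
top 97 212 137 285
press [0.4354 0.055  2.5922] foot az 328.52369651490136 cost 0.0800173282623291 1
press [0.4355 0.055  2.581 ] foot az 327.8787063903565 cost 0.08076757192611694 1
side 165 209 214 236
top press_mid [([0.4033, 0.0912, 0.0397], 0.56)]
top press_foot [([0.4063, 0.0898, 0.0448], 0.54)]
top scraper_toe [([0.5095, -0.0789, 0.0047], 0.57)]
side press_mid [([0.4348, 0.0467, 0.028], 0.56)]
side press_foot [([0.4356, 0.0423, 0.0283], 0.83)]
side scraper_toe [([0.5145, -0.0453, 0.0038], 0.75)]
```

```bash
python3 - <<'E'
from h import *
import numpy as np
np.save("s_up.npy",snapshot("side")); np.save("t_up.npy",snapshot("top")); s=sense(); print(s['ee_pos'],s['grip_width'])
E
```

```text
[0.44781871 0.08844189 0.18451939] 0.07325085156973396
```

jog_arm:
  moves:
    - [0, -0.6, 0.5, 0, 0, 0]
    - [0, 0, 0.8, 0, 0, 0]
    - [0, 0, 0.8, 0, 0, 0]
    - [0, 0, 0.5, 0, 0, 0]
    - [0, 0, 0.2, 0, 0, 0]
    - [0, 0, 0.1, 0, 0, 0]
    - [0, 0, 0, 0, 0, 0]

```text
time_s: 21.82
ee_pos: [0.4281, 0.0588, 0.0112]
tool_rot: [3.141, 0.001, 2.545]
force: [-0.6, 0.5, -0.1]
grip_width: 0.0729
grip_force: 0.0
```

```bash
python3 - <<'E'
from h import *
import numpy as np
np.save("s_dn.npy",snapshot("side")); s=sense(); print(s['ee_pos'],s['grip_width'])
E
```

```text
[0.42826286 0.05877698 0.01139445] 0.07285047072529247
```

jog_arm:
  moves:
    - [0, 0, 0, 0, 0, 0]
    - [0, 0, 0, 0, 0, 0]
    - [0, 0, 0, 0, 0, 0]
    - [0, 0, 0, 0, 0, 0]
    - [0, 0, 0, 0, 0, 0]
  fingers: 0

```text
time_s: 22.5
ee_pos: [0.4277, 0.0587, 0.0107]
tool_rot: [-3.141, 0.0, 2.545]
force: [-0.4, 0.6, 0.6]
grip_width: 0.0258
grip_force: 0.0
```

```bash
python3 - <<'E'
from h import *
import numpy as np
b=snapshot("side"); s=sense(); print(s['ee_pos'],s['grip_width'],s['grip_force'])
cr=lambda a:cv2.resize(a[175:250,140:240],(400,300),interpolation=cv2.INTER_CUBIC)
t=np.load("t_up.npy"); o=np.vstack([np.hstack([cr(np.load("s_up.npy")),cr(np.load("s_dn.npy"))]),np.hstack([cr(b),cv2.resize(t[190:265,190:290],(400,300),interpolation=cv2.INTER_CUBIC)])])
cv2.imwrite("pics/last.png",o[:,:,::-1])
E
```

```text
[0.42767869 0.05874415 0.01067727] 0.02194580700991382 0.0
```

View pics/last.png

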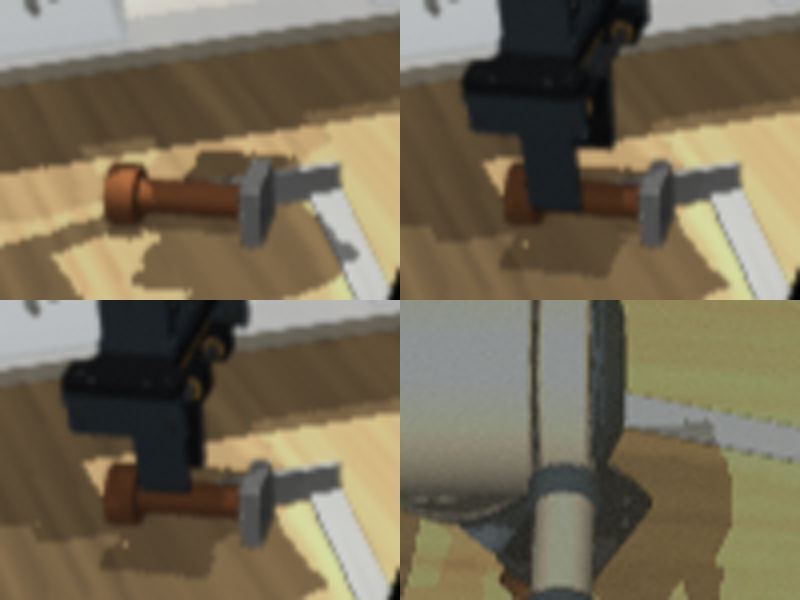

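Side tiles: with the fingers open, the near finger's tip is at tile (155,210), in front of the stem. Closed to 22 mm, its tip is at (165,190), level with the stem's upper half, so the fingers seem to pass over the stem. I'll check the tip height.

```bash
python3 - <<'E'
from h import *
y=np.array([.56,.83,0]); P=np.array([.4279,.0587,0])
for lab,w in(("open",.073),("closed",.022)):
  for z in(.0107,.03,.04):
    for e in(0,.0135):
      u=w2p("side",P-y*(w/2+e)+[0,0,z])[0]; print(lab,z,e,((u-[140,175])*4).round())
f=np.array([.83,-.56,0]); print("stem top/axis/bot at grasp",[((w2p("side",P+[0,0,z])[0]-[140,175])*4).round().tolist() for z in(.034,.022,.01)])
s=sense(); print(s['ee_pos'],s['grip_width'],s['force'],s['q'])
E
```

```text
open 0.0107 0 [162. 241.]
open 0.0107 0.0135 [156. 252.]
open 0.03 0 [159. 216.]
open 0.03 0.0135 [153. 227.]
open 0.04 0 [158. 204.]
open 0.04 0.0135 [152. 215.]
closed 0.0107 0 [172. 220.]
closed 0.0107 0.0135 [167. 231.]
closed 0.03 0 [170. 196.]
closed 0.03 0.0135 [164. 207.]
closed 0.04 0 [169. 183.]
closed 0.04 0.0135 [163. 194.]
stem top/axis/bot at grasp [[174.0, 182.0], [175.0, 197.0], [177.0, 212.0]]
[0.42767869 0.05874415 0.01067727] 0.02194580700991382 [ 0.872874    0.46499179 -0.68162595] [-1.62408739e-03  5.25165264e-01  1.99390712e+00 -7.25818516e-04
  6.22470312e-01 -9.74843779e-01]
```

The fingertips show about 28 mm higher than the reported TCP, so they close above the stem. I'll open and descend in small steps, watching the force.

jog_arm:
  moves:
    - [0, 0, 0, 0, 0, 0]
    - [0, 0, 0, 0, 0, 0]
    - [0, 0, 0, 0, 0, 0]
    - [0, 0, 0, 0, 0, 0]
    - [0, 0, 0, 0, 0, 0]
    - [0, 0, 0, 0, 0, 0]
    - [0, 0, 0, 0, 0, 0]
  fingers: 0.8

```text
time_s: 23.42
ee_pos: [0.4277, 0.0587, 0.0107]
tool_rot: [-3.141, 0.0, 2.545]
force: [-0.2, 1.1, -0.6]
grip_width: 0.0732
grip_force: 0.0
```

jog_arm:
  moves:
    - [0, 0, 0.07, 0, 0, 0]
    - [0, 0, 0.07, 0, 0, 0]
    - [0, 0, 0, 0, 0, 0]

```text
time_s: 23.8
ee_pos: [0.4274, 0.0587, 0.0019]
tool_rot: [-3.141, -0.0, 2.545]
force: [0.1, -0.4, -0.7]
grip_width: 0.0726
grip_force: 0.0
```

jog_arm:
  moves:
    - [0, 0, 0.05, 0, 0, 0]
    - [0, 0, 0.05, 0, 0, 0]
    - [0, 0, 0, 0, 0, 0]

```text
time_s: 24.18
ee_pos: [0.4276, 0.0587, -0.0039]
tool_rot: [-3.141, 0.0, 2.545]
force: [-0.3, 0.3, 0.2]
grip_width: 0.0724
grip_force: 0.0
```

jog_arm:
  moves:
    - [0, 0, 0.05, 0, 0, 0]
    - [0, 0, 0.05, 0, 0, 0]
    - [0, 0, 0, 0, 0, 0]

```text
time_s: 24.55
ee_pos: [0.4276, 0.0587, -0.0099]
tool_rot: [-3.141, 0.0, 2.545]
force: [-0.0, 0.3, -0.2]
grip_width: 0.0732
grip_force: 0.0
```

jog_arm:
  moves:
    - [0, 0, 0.05, 0, 0, 0]
    - [0, 0, 0.04, 0, 0, 0]
    - [0, 0, 0, 0, 0, 0]

```text
time_s: 24.92
ee_pos: [0.4276, 0.0587, -0.0153]
tool_rot: [-3.141, 0.0, 2.545]
force: [0.3, 0.1, -0.9]
grip_width: 0.0731
grip_force: 0.0
```

jog_arm:
  moves:
    - [0, 0, 0, 0, 0, 0]
    - [0, 0, 0, 0, 0, 0]
    - [0, 0, 0, 0, 0, 0]
    - [0, 0, 0, 0, 0, 0]
    - [0, 0, 0, 0, 0, 0]
    - [0, 0, 0, 0, 0, 0]
    - [0, 0, 0, 0, 0, 0]
  fingers: 0

```text
time_s: 25.8
ee_pos: [0.4277, 0.0587, -0.0151]
tool_rot: [-3.141, 0.0, 2.545]
force: [0.6, 0.4, 0.2]
grip_width: 0.0233
grip_force: 39.6
```

```bash
python3 - <<'E'
from pf import *
ms=pmasks(); print({k:v.sum() for k,v in ms.items()}); s=sense(); print(s['grip_width'],s['grip_force'],s['force'])
b=snapshot("side"); g=b[190:245,165:200].astype(int).sum(2)
# dark finger column: lowest dark pixel per column
for u in range(172,192,2):
    col=b[180:245,u].astype(int).sum(1); d=np.nonzero(col<170)[0]; print(u,(180+d.max()) if len(d) else None,end="; ")
E
```

```text
{'side': np.float32(377.0)}
0.02307111878996169 39.576296210289 [0.23043005 0.2864809  1.0417275 ]
172 231; 174 231; 176 230; 178 230; 180 230; 182 230; 184 230; 186 231; 188 230; 190 229;
```

```bash
python3 - <<'E'
from plan import *
T=np.array([.6107,-.2191,.1465]); R=Ro.from_euler('xyz',(-3.14,-.612,1.474)).as_matrix()
for lab,o in(("none",np.zeros(3)),("tool",-.028*R[:,2]),("world",np.array([0,0,.028]))):
    for sgn in(-1,1):
        pts=[T+o+R[:,1]*sgn*.052+R[:,0]*b for b in(-.016,.016)]
        u=w2p("side",pts); print(lab,sgn,((u-[180,170])*2.5+[0,300]).round().tolist())
g=cv2.imread("pics/g1.png").astype(int).sum(2)
for u in range(232,276,6): d=np.nonzero(g[300:450,u]<190)[0]; print(u,300+d.max(),end="; ")
print()
for u in range(330,376,5): d=np.nonzero(g[300:440,u]<190)[0]; print(u,300+d.max(),end="; ")
E
```

```text
none -1 [[237.0, 447.0], [227.0, 416.0]]
none 1 [[342.0, 426.0], [331.0, 396.0]]
tool -1 [[245.0, 435.0], [234.0, 403.0]]
tool 1 [[352.0, 414.0], [340.0, 383.0]]
world -1 [[238.0, 421.0], [227.0, 389.0]]
world 1 [[344.0, 400.0], [332.0, 370.0]]
232 390; 238 412; 244 430; 250 430; 256 449; 262 449; 268 416; 274 415; 
330 394; 335 393; 340 397; 345 410; 350 411; 355 408; 360 402; 365 397; 370 391; 375 386;
```

The offset lies along the tool axis, about 29 mm. The press is gripped now. Next I'll lift it, carry it to open table with the foot pointing to -y, and lay it down for a leaning regrasp.

jog_arm:
  moves:
    - [0, 0, -0.1, 0, 0, 0]
    - [0, 0, -0.3, 0, 0, 0]
    - [0, 0, -0.4, 0, 0, 0]
    - [0, 0, 0, 0, 0, 0]

```text
time_s: 26.55
ee_pos: [0.4285, 0.0588, 0.0341]
tool_rot: [3.141, 0.002, 2.545]
force: [-0.4, -1.0, -3.3]
grip_width: 0.0233
grip_force: 39.6
```

```bash
sed -i 's/\.019\*z, *R/.048*z,R/; s/g+\.019\*R\[:,2\],R/g+.048*R[:,2],R/' srch.py; grep -n "\.048" srch.py; python3 - <<'E'
from srch import *
s=sense(); print(s['grip_width'],s['grip_force'],s['force'].round(1))
fa=np.radians(-95); f=np.array([np.cos(fa),np.sin(fa),0]); mid=np.array([.43,-.08,0])
g=mid-.008*f; g[2]=.033
p,R=lying(g,fa,0,1); print(p)
plan([(p+[0,0,.05],R),(p+[0,0,.001],R)])
print([q.round(2).tolist() for q in best(p,R)])
for th in(35,40,45):
    g=mid+.010*f; g[2]=.027
    print(th,"L",[q.round(2).tolist() for q in best(*lying(g,fa,np.radians(th),1))])
    for ps in(30,45,60,90): print("  S",ps,[q.round(2).tolist() for q in best(*standing(np.array([.462,-.30,.059]),np.radians(ps),np.radians(th),1))])
E
```

```text
4:    R=frame(z,y); return g+.048*z,R
9:    R=M@R0; a=np.arctan2(R[1,2],R[0,2]); R=Rz(psi-a)@R; return g+.048*R[:,2],R
0.023305433152708135 39.5651650428772 [-0.4 -1.  -3.3]
[ 0.43069725 -0.07203044 -0.015     ]
[[-0.1,-0.14,0.0,0.0,0.0,0.94],[-0.1,-0.13,0.0,0.0,0.0,0.93],[-0.12,-0.12,0.0,0.01,0.0,0.94],[-0.13,-0.1,0.0,0.0,0.01,0.93],[-0.13,-0.1,-0.01,0.0,0.0,0.94],[-0.15,-0.09,0.0,0.0,0.0,0.93],[-0.15,-0.08,0.0,0.0,0.0,0.94],[-0.15,-0.06,0.0,0.01,0.0,0.93]]
[[-0.16,-0.05,0.0,0.0,0.0,0.94],[-0.17,-0.04,0.0,0.0,0.0,0.93],[-0.16,-0.02,0.0,0.0,0.01,0.94],[-0.17,-0.01,0.0,0.0,0.0,0.94],[-0.17,0.0,0.0,0.01,0.0,0.93]]
-- end [ 0.4305 -0.0722  0.0348]
[[0.0,0.0,0.81,0.0,0.0,0.0]]
-- end [ 0.4305 -0.0722 -0.0138]
[[-0.3, 0.59, 2.0, 0.0, 0.55, -0.22]]
35 L [[0.09, 0.73, 1.97, -0.91, 0.8, 0.95]]
  S 30 [[-1.21, 0.85, 1.91, 1.17, 1.07, -1.13]]
  S 45 [[-1.18, 0.87, 1.72, 0.93, 1.24, -1.04]]
  S 60 [[-1.12, 0.91, 1.55, 0.75, 1.42, -1.01]]
  S 90 [[-0.98, 1.0, 1.23, 0.49, 1.76, -1.1]]
40 L [[0.14, 0.77, 1.95, -0.95, 0.87, 1.03]]
  S 30 [[-1.18, 0.8, 1.91, 1.13, 1.0, -1.05]]
  S 45 [[-1.15, 0.83, 1.74, 0.89, 1.17, -0.98]]
  S 60 [[-1.1, 0.87, 1.57, 0.72, 1.35, -0.98]]
  S 90 [[-0.96, 0.95, 1.27, 0.46, 1.68, -1.1]]
45 L [[0.19, 0.82, 1.93, -0.99, 0.95, 1.1]]
  S 30 [[-1.14, 0.76, 1.9, 1.08, 0.93, -0.96]]
  S 45 [[-1.11, 0.79, 1.75, 0.85, 1.1, -0.92]]
  S 60 [[-1.07, 0.83, 1.59, 0.68, 1.28, -0.94]]
  S 90 [[-0.95, 0.91, 1.31, 0.43, 1.6, -1.09]]
```

jog_arm:
  moves:
    - [-0.1, -0.14, 0, 0, 0, 0.94]
    - [-0.1, -0.13, 0, 0, 0, 0.93]
    - [-0.12, -0.12, 0, 0, 0, 0.94]
    - [-0.13, -0.1, 0, 0, 0, 0.93]
    - [-0.13, -0.1, 0, 0, 0, 0.94]
    - [-0.15, -0.09, 0, 0, 0, 0.93]
    - [-0.15, -0.08, 0, 0, 0, 0.94]
    - [-0.15, -0.06, 0, 0, 0, 0.93]

```text
time_s: 27.55
ee_pos: [0.4285, -0.0219, 0.0322]
tool_rot: [-3.141, -0.0, 1.889]
force: [-0.5, 0.8, -2.9]
grip_width: 0.0231
grip_force: 39.6
```

jog_arm:
  moves:
    - [-0.16, -0.05, 0, 0, 0, 0.94]
    - [-0.17, -0.04, 0, 0, 0, 0.93]
    - [-0.16, -0.02, 0, 0, 0, 0.94]
    - [-0.17, -0.01, 0, 0, 0, 0.94]
    - [-0.17, 0, 0, 0, 0, 0.93]
    - [0, 0, 0.3, 0, 0, 0]
    - [0, 0, 0.2, 0, 0, 0]
    - [0, 0, 0, 0, 0, 0]

```text
time_s: 28.55
ee_pos: [0.4288, -0.0719, 0.002]
tool_rot: [-3.139, -0.0, 1.484]
force: [0.3, -0.5, -3.1]
grip_width: 0.0231
grip_force: 39.6
```

jog_arm:
  moves:
    - [0, 0, 0.15, 0, 0, 0]
    - [0, 0, 0.1, 0, 0, 0]
    - [0, 0, 0.06, 0, 0, 0]
    - [0, 0, 0, 0, 0, 0]

```text
time_s: 29.05
ee_pos: [0.4299, -0.0723, -0.0156]
tool_rot: [3.141, 0.001, 1.484]
force: [0.1, -0.2, -2.0]
grip_width: 0.0229
grip_force: 39.9
```

jog_arm:
  moves:
    - [0, 0, 0.005, 0, 0, 0]
    - [0, 0, 0, 0, 0, 0]
    - [0, 0, 0, 0, 0, 0]
    - [0, 0, 0, 0, 0, 0]
    - [0, 0, 0, 0, 0, 0]
    - [0, 0, 0, 0, 0, 0]
  fingers: 0.9

```text
time_s: 29.8
ee_pos: [0.4297, -0.0723, -0.0159]
tool_rot: [3.141, 0.0, 1.483]
force: [-0.3, -0.2, 0.8]
grip_width: 0.0799
grip_force: 0.0
```

jog_arm:
  moves:
    - [0, 0, -0.4, 0, 0, 0]
    - [0, 0, -0.8, 0, 0, 0]
    - [0, 0, -0.8, 0, 0, 0]
    - [0, 0, -0.5, 0, 0, 0]
    - [0, 0, 0, 0, 0, 0]

```text
time_s: 30.42
ee_pos: [0.4309, -0.0726, 0.1359]
tool_rot: [3.137, 0.001, 1.484]
force: [-0.2, -0.5, -0.2]
grip_width: 0.0819
grip_force: 0.0
```

```bash
python3 - <<'E'
from srch import *
from pf import *
print(sense()['time_s'],sense()['ee_pos'])
ms=pmasks(); print({k:v.sum() for k,v in ms.items()})
for n in ms: pfit({n:ms[n]},[.43,-.08,np.radians(85)])
if len(ms)==2: pfit(ms,[.43,-.08,np.radians(85)])
for n in("top","side"): print(n,[(d["at"],round(d["confidence"],2)) for d in find_in("scraper_toe",n)[:2]])
E
```

```text
30.425 [ 0.43093722 -0.07256887  0.13589241]
{'top': np.float32(4375.0), 'side': np.float32(687.0)}
press [ 0.43   -0.08    1.4835] foot az 265.0 cost 1.0 1
press [ 0.4286 -0.0814  1.5036] foot az 266.14982433987814 cost 0.06262826919555664 1
press [ 0.4286 -0.0814  1.5036] foot az 266.14982433987814 cost 1.0626282691955566 2
top [([0.5184, 0.049, 0.0234], 0.66)]
side [([0.5083, -0.0107, 0.0062], 0.82)]
```

```bash
cat > reg.py <<'E'
from srch import *
th=np.radians(42); fa=np.radians(-93.9); f=np.array([np.cos(fa),np.sin(fa),0]); mid=np.array([.4286,-.0814,0])
g=mid+.010*f; g[2]=.030
pg,Rg=lying(g,fa,th,1)
E
python3 - <<'E'
from reg import *
s=sense(); q=s['q']; print(q.round(2))
pre=pg-.10*Rg[:,2]
R0=Ro.from_euler('xyz',s['tool_rot']).as_matrix(); rv=Ro.from_matrix(R0.T@Rg).as_rotvec()
for i in np.linspace(0,1,6): q,e=ik(s['ee_pos']+(pre-s['ee_pos'])*i,R0@Ro.from_rotvec(rv*i).as_matrix(),q); print(q.round(2),round(e,4))
q,e=ik(pg,Rg,q); print(q.round(2),e,pg)
plan([(pre,Rg),(pg,Rg)],vt=.7)
E
```

```text
[-0.3   0.3   1.86 -0.    0.98 -0.22]
[-0.3   0.31  1.86 -0.    0.97 -0.22] 0.0
[-0.17  0.33  1.88 -0.18  0.92  0.03] 0.0
[-0.04  0.38  1.9  -0.37  0.91  0.28] 0.0
[ 0.09  0.45  1.9  -0.55  0.94  0.53] 0.0
[ 0.2   0.54  1.89 -0.68  1.01  0.73] 0.0
[ 0.3   0.64  1.87 -0.78  1.09  0.9 ] 0.0
[ 0.16  0.78  1.96 -0.99  0.9   1.06] 2.5859325830065887e-13 [ 0.42573531 -0.12342073 -0.00567095]
[[0.03,0.0,0.12,-0.01,-0.93,-0.02],[0.04,0.0,0.12,-0.01,-0.94,-0.03],[0.04,0.0,0.11,-0.01,-0.93,-0.02],[0.06,0.0,0.11,-0.01,-0.93,-0.02],[0.07,0.0,0.1,-0.02,-0.94,-0.02],[0.07,0.0,0.1,-0.01,-0.93,-0.03],[0.08,0.0,0.09,-0.01,-0.93,-0.02],[0.09,0.0,0.09,-0.01,-0.94,-0.02]]
[[0.09,0.0,0.08,-0.01,-0.93,-0.02]]
-- end [ 0.4303 -0.057   0.0686]
[[0.0,0.0,0.83,0.0,0.0,0.0],[0.0,0.0,0.83,0.0,0.0,0.0]]
-- end [ 0.4257 -0.1235 -0.0054]
```

jog_arm:
  moves:
    - [0.03, 0, 0.12, 0, -0.93, -0.02]
    - [0.04, 0, 0.12, 0, -0.94, -0.03]
    - [0.04, 0, 0.11, -0.01, -0.93, -0.02]
    - [0.06, 0, 0.11, -0.02, -0.93, -0.02]
    - [0.07, 0, 0.1, -0.02, -0.94, -0.02]
    - [0.07, 0, 0.1, -0.01, -0.93, -0.03]
    - [0.08, 0, 0.09, -0.01, -0.93, -0.02]
    - [0.09, 0, 0.09, -0.01, -0.94, -0.02]

```text
time_s: 31.72
ee_pos: [0.4307, -0.0584, 0.0759]
tool_rot: [3.14, 0.655, 1.5]
force: [0.4, -0.6, 0.7]
grip_width: 0.0822
grip_force: 0.0
```

jog_arm:
  moves:
    - [0.09, 0, 0.08, -0.01, -0.93, -0.02]
    - [0, 0, 0.5, 0, 0, 0]
    - [0, 0, 0.4, 0, 0, 0]
    - [0, 0, 0.3, 0, 0, 0]
    - [0, 0, 0.2, 0, 0, 0]
    - [0, 0, 0, 0, 0, 0]

```text
time_s: 32.48
ee_pos: [0.4267, -0.1137, 0.0065]
tool_rot: [-3.141, 0.734, 1.502]
force: [-0.3, -0.2, -0.4]
grip_width: 0.0819
grip_force: 0.0
```

```bash
python3 - <<'E'
from reg import *
s=sense(); print(s['ee_pos'],s['force'].round(1),pg)
plan([(pg,Rg)],vt=.2)
E
```

```text
[ 0.42666781 -0.11367407  0.0065414 ] [-0.3 -0.2 -0.4] [ 0.42573531 -0.12342073 -0.00567095]
[[0.01,0.0,0.13,0.0,0.0,0.0],[0.01,0.0,0.13,-0.01,0.01,0.0]]
-- end [ 0.426  -0.1232 -0.0058]
```

jog_arm:
  moves:
    - [0.01, 0, 0.13, 0, 0, 0]
    - [0.01, 0, 0.12, 0, 0, 0]
    - [0, 0, 0, 0, 0, 0]

```text
time_s: 32.85
ee_pos: [0.4264, -0.1227, -0.0051]
tool_rot: [3.14, 0.734, 1.502]
force: [0.1, 0.5, 0.8]
grip_width: 0.0819
grip_force: 0.0
```

jog_arm:
  moves:
    - [0, 0, 0, 0, 0, 0]
    - [0, 0, 0, 0, 0, 0]
    - [0, 0, 0, 0, 0, 0]
    - [0, 0, 0, 0, 0, 0]
    - [0, 0, 0, 0, 0, 0]
    - [0, 0, 0, 0, 0, 0]
    - [0, 0, 0, 0, 0, 0]
    - [0, 0, 0, 0, 0, 0]
  fingers: 0
  grip_force: 50

```text
time_s: 33.85
ee_pos: [0.4265, -0.1225, -0.0048]
tool_rot: [3.14, 0.734, 1.502]
force: [-1.1, -0.0, 1.1]
grip_width: 0.023
grip_force: 50.0
```

```bash
cat > stand.py <<'E'
from reg import *
def target(lift=.003,ps=45):
    # board_bare at (.4623,-.3033); grasp 45 mm above sole
    ps=np.radians(ps); gs=np.array([.462,-.30,.012+.045+lift])
    return standing(gs,ps,th,1)
E
python3 - <<'E'
from stand import *
s=sense(); print(s['time_s'],s['grip_width'],s['grip_force'],s['force'].round(1),s['ee_pos'])
p0=s['ee_pos']; R0=Ro.from_euler('xyz',s['tool_rot']).as_matrix()
up=p0+[0,0,.13]
for ps in(30,45,60,75):
    pt,Rt=target(.003,ps); hi=pt+[0,0,.10]
    rv=Ro.from_matrix(R0.T@Rt).as_rotvec(); print(ps,D(np.linalg.norm(rv)))
    q=s['q']; Q=[]
    for i in np.linspace(0,1,9): q,e=ik(up+(hi-up)*i,R0@Ro.from_rotvec(rv*i).as_matrix(),q); Q.append(q); print(q.round(2),round(e,3))
    print(ik(pt,Rt,q)[0].round(2))
E
```

```text
33.85 0.023048145565071555 49.962122440338135 [-1.1 -0.   1.1] [ 0.42653988 -0.12248904 -0.00481495]
30 102.7673258952789
[ 0.16  0.52  1.9  -0.82  1.1   0.76] 0.0
[ 0.    0.43  1.91 -0.7   0.96  0.65] 0.0
[-0.18  0.36  1.91 -0.51  0.83  0.48] 0.0
[-0.38  0.32  1.92 -0.24  0.73  0.22] 0.0
[-0.58  0.32  1.91  0.09  0.71 -0.08] 0.0
[-0.76  0.35  1.91  0.4   0.75 -0.37] 0.0
[-0.92  0.41  1.9   0.65  0.85 -0.57] 0.0
[-1.05  0.49  1.88  0.84  0.97 -0.7 ] 0.0
[-1.16  0.59  1.87  0.99  1.09 -0.78] 0.0
[-1.16  0.78  1.91  1.11  0.97 -1.02]
45 97.07948514215762
[ 0.16  0.52  1.9  -0.82  1.1   0.76] 0.0
[-0.    0.42  1.9  -0.69  0.96  0.6 ] 0.0
[-0.19  0.36  1.9  -0.48  0.84  0.37] 0.0
[-0.39  0.33  1.89 -0.2   0.78  0.07] 0.0
[-0.59  0.33  1.87  0.11  0.8  -0.23] 0.0
[-0.77  0.38  1.83  0.36  0.89 -0.48] 0.0
[-0.92  0.45  1.79  0.56  1.01 -0.65] 0.0
[-1.04  0.54  1.75  0.7   1.15 -0.74] 0.0
[-1.14  0.64  1.7   0.82  1.28 -0.8 ] 0.0
[-1.13  0.81  1.74  0.88  1.14 -0.96]
60 92.93441260696684
[ 0.16  0.52  1.9  -0.82  1.1   0.76] 0.0
[-0.01  0.42  1.9  -0.68  0.96  0.56] 0.0
[-0.2   0.36  1.89 -0.46  0.87  0.28] 0.0
[-0.4   0.34  1.86 -0.17  0.84 -0.05] 0.0
[-0.59  0.35  1.82  0.1   0.9  -0.36] 0.0
[-0.76  0.41  1.76  0.31  1.01 -0.58] 0.0
[-0.89  0.49  1.7   0.47  1.16 -0.72] 0.0
[-1.    0.59  1.62  0.59  1.31 -0.81] 0.0
[-1.09  0.7   1.54  0.68  1.46 -0.84] 0.0
[-1.09  0.85  1.58  0.71  1.32 -0.96]
75 90.55821406272949
[ 0.16  0.52  1.9  -0.82  1.1   0.76] 0.0
[-0.01  0.42  1.9  -0.67  0.97  0.52] 0.0
[-0.2   0.36  1.88 -0.44  0.89  0.19] 0.0
[-0.4   0.35  1.84 -0.17  0.89 -0.16] 0.0
[-0.58  0.37  1.78  0.08  0.98 -0.46] 0.0
[-0.74  0.44  1.69  0.26  1.12 -0.67] 0.0
[-0.86  0.53  1.6   0.39  1.29 -0.81] 0.0
[-0.95  0.64  1.5   0.48  1.46 -0.88] 0.0
[-1.03  0.76  1.39  0.57  1.64 -0.92] 0.0
[-1.03  0.89  1.42  0.57  1.49 -1.01]
```

```bash
python3 - <<'E'
from stand import *
s=sense(); R0=Ro.from_euler('xyz',s['tool_rot']).as_matrix()
pt,Rt=target(.003,45)
plan([(s['ee_pos']+[0,0,.13],R0),(pt+[0,0,.08],Rt)],vt=.8)
E
```

```text
[[-0.48,0.0,-0.54,0.0,0.0,0.0],[-0.49,0.0,-0.53,0.0,0.0,0.0],[-0.48,0.0,-0.54,0.0,0.0,0.0]]
-- end [ 0.4264 -0.1224  0.1252]
[[-0.08,0.06,0.09,-0.02,0.82,0.43],[-0.08,0.06,0.08,-0.02,0.81,0.43],[-0.09,0.06,0.08,-0.03,0.82,0.44],[-0.08,0.06,0.07,-0.02,0.82,0.43],[-0.09,0.07,0.07,-0.02,0.81,0.43],[-0.1,0.07,0.05,-0.02,0.82,0.43],[-0.09,0.08,0.06,-0.02,0.82,0.44],[-0.09,0.08,0.04,-0.03,0.82,0.43]]
[[-0.1,0.08,0.04,-0.02,0.81,0.43],[-0.09,0.09,0.03,-0.02,0.82,0.43],[-0.09,0.09,0.03,-0.02,0.82,0.44],[-0.09,0.09,0.02,-0.02,0.81,0.43],[-0.09,0.09,0.01,-0.03,0.82,0.43],[-0.09,0.1,0.01,-0.02,0.82,0.43],[-0.08,0.11,0.0,-0.02,0.81,0.44],[-0.08,0.1,0.0,-0.02,0.82,0.43]]
[[-0.07,0.11,-0.01,-0.02,0.82,0.43],[-0.07,0.11,-0.01,-0.02,0.81,0.43],[-0.06,0.11,-0.02,-0.03,0.82,0.44],[-0.06,0.12,-0.02,-0.02,0.82,0.43],[-0.05,0.12,-0.03,-0.02,0.82,0.43]]
-- end [ 0.4873 -0.275   0.1079]
```

jog_arm:
  moves:
    - [-0.48, 0, -0.54, 0, 0, 0]
    - [-0.49, 0, -0.53, 0, 0, 0]
    - [-0.48, 0, -0.54, 0, 0, 0]

```text
time_s: 34.22
ee_pos: [0.4261, -0.1223, 0.1262]
tool_rot: [3.141, 0.733, 1.502]
force: [1.5, -0.7, -3.3]
grip_width: 0.0232
grip_force: 50.0
```

jog_arm:
  moves:
    - [-0.08, 0.06, 0.09, -0.02, 0.82, 0.43]
    - [-0.08, 0.06, 0.08, -0.02, 0.81, 0.43]
    - [-0.09, 0.06, 0.08, -0.03, 0.82, 0.44]
    - [-0.08, 0.06, 0.07, -0.02, 0.82, 0.43]
    - [-0.09, 0.07, 0.07, -0.02, 0.81, 0.43]
    - [-0.1, 0.07, 0.05, -0.02, 0.82, 0.43]
    - [-0.09, 0.08, 0.06, -0.02, 0.82, 0.44]
    - [-0.09, 0.08, 0.04, -0.03, 0.82, 0.43]

```text
time_s: 35.22
ee_pos: [0.4496, -0.1804, 0.1186]
tool_rot: [2.998, 0.136, 1.218]
force: [-0.2, 0.4, -3.7]
grip_width: 0.023
grip_force: 50.0
```

jog_arm:
  moves:
    - [-0.1, 0.08, 0.04, -0.02, 0.81, 0.43]
    - [-0.09, 0.09, 0.03, -0.02, 0.82, 0.43]
    - [-0.09, 0.09, 0.03, -0.02, 0.82, 0.44]
    - [-0.09, 0.09, 0.02, -0.02, 0.81, 0.43]
    - [-0.09, 0.09, 0.01, -0.03, 0.82, 0.43]
    - [-0.09, 0.1, 0.01, -0.02, 0.82, 0.43]
    - [-0.08, 0.11, 0, -0.02, 0.81, 0.44]
    - [-0.08, 0.1, 0, -0.02, 0.82, 0.43]

```text
time_s: 36.22
ee_pos: [0.4726, -0.2388, 0.1118]
tool_rot: [3.022, -0.471, 0.994]
force: [-0.3, 0.3, -3.1]
grip_width: 0.0231
grip_force: 50.0
```

jog_arm:
  moves:
    - [-0.07, 0.11, -0.01, -0.02, 0.82, 0.43]
    - [-0.07, 0.11, -0.01, -0.02, 0.81, 0.43]
    - [-0.06, 0.11, -0.02, -0.03, 0.82, 0.44]
    - [-0.06, 0.12, -0.02, -0.02, 0.82, 0.43]
    - [-0.05, 0.12, -0.03, -0.02, 0.82, 0.43]
    - [0, 0, 0, 0, 0, 0]

```text
time_s: 36.98
ee_pos: [0.4868, -0.2757, 0.1067]
tool_rot: [-3.139, -0.838, 0.782]
force: [-0.6, -0.5, -2.8]
grip_width: 0.0232
grip_force: 50.0
```

```bash
cat > sf.py <<'E'
from pf import *
def rend3(n,s,K=4): # standing press: s = sole centre x,y,z, tilt about world x,y
    M=np.zeros((384*K,512*K),'uint8'); Rt=Ro.from_euler('xyz',[s[3],s[4],0]).as_matrix()
    for L in PARTS:
        W=np.c_[L[:,2]-.022,L[:,1],L[:,0]+.055]@Rt.T+np.array(s[:3])
        cv2.fillConvexPoly(M,cv2.convexHull(((w2p(n,W)+.5)*K).astype(np.int32)),1)
    return cv2.resize(M.astype('float32'),(512,384),interpolation=cv2.INTER_AREA)
def side_fit(x0,free=(0,2,3,4)):
    snapshot("side"); ms=masks_of("press_mid","side"); print([(round(m["confidence"],2),int(m["mask"].sum())) for m in ms])
    m=ms[0]["mask"].astype('float32'); v,u=np.nonzero(m); print("px",u.min(),u.max(),v.min(),v.max())
    w2=rend3("side",x0); v2,u2=np.nonzero(w2>.5); print("model px",u2.min(),u2.max(),v2.min(),v2.max(),"IoU",np.minimum(w2,m).sum()/np.maximum(w2,m).sum())
    return m
E
python3 - <<'E'
from stand import *
from sf import side_fit
s=sense(); print(s['time_s'],s['ee_pos'],s['grip_width'],s['force'].round(1),s['q'].round(2))
pt,Rt=target(.003,45)
r=Ro.from_euler('xyz',s['tool_rot']).as_matrix(); print("err",D(Ro.from_matrix(r.T@Rt).as_rotvec()).round(2))
f=Rt@(Rg.T@np.array([np.cos(fa),np.sin(fa),0])); print("f should be down",f.round(3))
# predicted sole centre
gp=s['ee_pos']-.048*r[:,2]
# axis offset: grasp is 8 mm above axis when lying
upl=Rg.T@np.array([0,0,1.]); sole=gp+r@(Rg.T@np.array([np.cos(fa),np.sin(fa),0]))*.045-r@upl*.008; print("sole pred",sole.round(4))
m=side_fit([*sole,0,0])
plan([(pt,Rt)],vt=.3)
E
```

```text
36.975 [ 0.48678684 -0.27569851  0.1066785 ] 0.023178521644909456 [-0.6 -0.5 -2.8] [-1.14  0.68  1.71  0.82  1.26 -0.82]
err [-0.   -0.03 -0.13]
f should be down [-0. -0. -1.]
sole pred [ 0.4672 -0.2952  0.0938]
[(0.59, 224)]
px 238 263 224 280
model px 238 265 223 281 IoU 0.17597243
[[-0.2,0.0,0.18,0.0,0.0,0.0],[-0.19,0.0,0.18,0.0,0.0,0.0],[-0.2,0.0,0.17,0.0,0.01,0.0],[-0.2,0.0,0.18,-0.01,0.0,0.0],[-0.2,0.0,0.18,0.0,0.0,0.0]]
-- end [ 0.487  -0.2747  0.0277]
```

The mask's bounding box matches the upright model to within 1–2 px. Lowering.

jog_arm:
  moves:
    - [-0.2, 0, 0.18, 0, 0, 0]
    - [-0.19, 0, 0.18, 0, 0, 0]
    - [-0.2, 0, 0.17, 0, 0, 0]
    - [-0.2, 0, 0.18, 0, 0, 0]
    - [-0.17, 0, 0.15, 0, 0, 0]
    - [0, 0, 0, 0, 0, 0]

```text
time_s: 37.83
ee_pos: [0.4871, -0.2747, 0.0295]
tool_rot: [-3.139, -0.839, 0.784]
force: [0.7, 1.2, -3.4]
grip_width: 0.0231
grip_force: 50.0
```

jog_arm:
  moves:
    - [-0.04, 0, 0.03, 0, 0, 0]
    - [-0.02, 0, 0.02, 0, 0, 0]
    - [0, 0, 0, 0, 0, 0]

```text
time_s: 38.2
ee_pos: [0.4872, -0.2753, 0.026]
tool_rot: [3.141, -0.838, 0.786]
force: [0.3, 0.2, -2.8]
grip_width: 0.0231
grip_force: 50.0
```

jog_arm:
  moves:
    - [-0.013, 0, 0.011, 0, 0, 0]
    - [0, 0, 0, 0, 0, 0]

```text
time_s: 38.45
ee_pos: [0.4872, -0.2752, 0.0256]
tool_rot: [3.141, -0.839, 0.786]
force: [-4.1, -0.4, 7.2]
grip_width: 0.0233
grip_force: 50.0
```

jog_arm:
  moves:
    - [-0.013, 0, 0.011, 0, 0, 0]
    - [0, 0, 0, 0, 0, 0]

```text
time_s: 38.7
ee_pos: [0.4873, -0.2751, 0.0255]
tool_rot: [3.14, -0.84, 0.787]
force: [-9.4, -3.1, 21.7]
grip_width: 0.0227
grip_force: 50.0
```

jog_arm:
  moves:
    - [-0.008, 0, 0.007, 0, 0, 0]
    - [0, 0, 0, 0, 0, 0]

```text
time_s: 38.95
ee_pos: [0.4873, -0.2751, 0.0255]
tool_rot: [3.14, -0.841, 0.787]
force: [-14.0, -3.8, 31.4]
grip_width: 0.0228
grip_force: 50.0
```

Contact made. I'll ease off a little, release and back away along the tool axis.

jog_arm:
  moves:
    - [0.018, 0, -0.016, 0, 0, 0]
    - [0, 0, 0, 0, 0, 0]

```text
time_s: 39.2
ee_pos: [0.4872, -0.2752, 0.0255]
tool_rot: [3.141, -0.839, 0.786]
force: [-8.0, -1.3, 13.8]
grip_width: 0.0229
grip_force: 50.0
```

jog_arm:
  moves:
    - [0, 0, 0, 0, 0, 0]
    - [0, 0, 0, 0, 0, 0]
    - [0, 0, 0, 0, 0, 0]
    - [0, 0, 0, 0, 0, 0]
    - [0, 0, 0, 0, 0, 0]
    - [0, 0, 0, 0, 0, 0]
  fingers: 0.75

```text
time_s: 39.95
ee_pos: [0.4871, -0.2752, 0.0246]
tool_rot: [3.142, -0.838, 0.786]
force: [0.0, -0.9, 0.3]
grip_width: 0.0682
grip_force: 0.0
```

jog_arm:
  moves:
    - [0, 0, -0.3, 0, 0, 0]
    - [0, 0, -0.5, 0, 0, 0]
    - [0, 0, -0.7, 0, 0, 0]
    - [0, 0, -0.8, 0, 0, 0]
    - [0, 0, -0.6, 0, 0, 0]
    - [0, 0, 0, 0, 0, 0]
    - [0, 0, 0, 0, 0, 0]

```text
time_s: 40.83
ee_pos: [0.3954, -0.3665, 0.141]
tool_rot: [-3.141, -0.838, 0.785]
force: [-0.4, 0.2, -0.5]
grip_width: 0.0684
grip_force: 0.0
```

```bash
python3 - <<'E'
from sf import *
s=sense(); print(s['time_s'],s['ee_pos'],s['force'].round(1))
m=side_fit([.467,-.295,.012,0,0])
def cost(k): a=rend3("side",[k[0],k[1],.012,k[2],k[3]]); return 1-np.minimum(a,m).sum()/np.maximum(a,m).sum()
r=minimize(cost,[.467,-.295,0,0],method='Nelder-Mead',options=dict(initial_simplex=np.array([.467,-.295,0,0])+np.vstack([np.zeros(4),np.diag([.01,.01,.1,.1])]))); print(r.x.round(4),r.fun)
snapshot("top")
for n in("top","side"):
  for t in("scraper_toe","jar_mid","pliers_mid","bin_a_mid","press_mid"): print(n,t,[(d["at"],round(d["confidence"],2)) for d in find_in(t,n)[:2]])
mm=masks_of("scraper","side"); print([(round(k["confidence"],2),int(k["mask"].sum())) for k in mm])
E
```

```text
40.825 [ 0.39536438 -0.36650704  0.14097601] [-0.4  0.2 -0.5]
[(0.48, 221)]
px 243 264 256 309
model px 239 265 256 311 IoU 0.20136063
[ 0.4874 -0.3008 -0.1609 -0.1596] 0.7658530473709106
top scraper_toe [([0.5085, -0.0541, 0.0064], 0.65)]
top jar_mid []
top pliers_mid [([0.7667, -0.187, 0.0086], 0.96)]
top bin_a_mid [([0.393, 0.2993, 0.1203], 0.89), ([0.4604, -0.2811, 0.1213], 0.22)]
top press_mid [([0.4644, -0.2826, 0.1191], 0.65)]
side scraper_toe [([0.5127, -0.0279, 0.0029], 0.73)]
side jar_mid []
side pliers_mid [([0.7644, -0.1872, 0.0106], 0.86)]
side bin_a_mid [([0.4165, 0.1955, 0.1397], 0.98)]
side press_mid [([0.4716, -0.2977, 0.1189], 0.49)]
[(0.93, 645)]
```

jog_arm:
  moves:
    - [0, 0, -0.9, 0, 0, 0]
    - [0.5, 0, -0.7, 0, 0, 0]
    - [0.6, 0, -0.6, 0, 0, 0]
    - [0.6, 0, -0.6, 0, 0, 0]
    - [0.6, 0, -0.6, 0, 0, 0]
    - [0, 0, 0, 0, 0, 0]
    - [0, 0, 0, 0, 0, 0]

```text
time_s: 42.4
ee_pos: [0.3536, -0.4084, 0.3795]
tool_rot: [-3.141, -0.838, 0.785]
force: [0.1, 0.2, -1.1]
grip_width: 0.0686
grip_force: 0.0
```

```bash
python3 - <<'E'
from sf import *
s=sense(); print(s['time_s'],s['ee_pos'])
m=side_fit([.467,-.295,.012,0,0])
def cost(k): a=rend3("side",[k[0],k[1],.012,k[2],k[3]]); return 1-np.minimum(a,m).sum()/np.maximum(a,m).sum()
r=minimize(cost,[.467,-.295,0,0],method='Nelder-Mead',options=dict(initial_simplex=np.array([.467,-.295,0,0])+np.vstack([np.zeros(4),np.diag([.01,.01,.1,.1])]))); print(r.x.round(4),r.fun)
snapshot("top")
for n in("top","side"):
  for t in("scraper_toe","jar_mid","press_mid"): print(n,t,[(d["at"],round(d["confidence"],2)) for d in find_in(t,n)[:2]])
E
```

```text
42.4 [ 0.35356975 -0.40844797  0.37949264]
[(0.77, 918)]
px 239 264 256 308
model px 239 265 256 311 IoU 0.8466597
[ 0.4667 -0.293   0.016  -0.006 ] 0.14279520511627197
top scraper_toe [([0.5126, -0.0551, 0.0078], 0.6)]
top jar_mid [([0.6838, -0.3464, 0.0915], 0.66)]
top press_mid [([0.4602, -0.2883, 0.1208], 0.61)]
side scraper_toe [([0.5087, -0.0127, 0.0056], 0.79), ([0.6779, -0.3711, 0.064], 0.52)]
side jar_mid [([0.6762, -0.3699, 0.0601], 0.63), ([0.5063, -0.0123, 0.0041], 0.59)]
side press_mid [([0.4583, -0.3031, 0.0648], 0.58)]
```

The press stands upright: tilt is about 0.02 rad and the sole is near (0.467, -0.293). The scraper lies flat in the open. The jar, pliers and bin A read as unmoved. Handing in.

```bash
python3 -c "
from station import *
print(job_done())"
```

```text
the job is handed in; nothing more can be done
None
```

I handed the job in at about 42 s: camera checks show the press standing upright on the bare part of the board and the scraper lying flat clear of the shelf, though bin B's final position was not measured and no verdict came back.

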